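Put the gear shafts away in the gauge drawer

TASK

Pull the drawer that stands ajar fully open and put away in it the gear shafts that stand on the bench: one at a time, the longest first and the shortest last, lean each in the angled V-block with its gear down on the foot stop and let go of it there, take it again from the side by its shank, and lay it flat in a bay of its own in the drawer. When all the shafts are in, slide the drawer fully shut. Leave the other things on the bench where they are.

Things in the scene. Friction and masses are not known exactly. Their poses are not given: they have to be found in the camera images.
- shaft_a_mid (a point): loose steel gear shaft 150 mm long, 0.25 to 0.5 kg: a gear 60 mm across, 20 mm thick at one end, a plain round shank 28 mm across over the rest. Point on its axis half-way along (75.0 mm from either end); z runs from the gear to the plain end. Starts upright on its gear. Two or three of the four shafts are present.
- shaft_b_mid (a point): loose steel gear shaft 135 mm long, 0.25 to 0.5 kg: a gear 60 mm across, 20 mm thick at one end, a plain round shank 28 mm across over the rest. Point on its axis half-way along (67.5 mm from either end); z runs from the gear to the plain end. Starts upright on its gear. Two or three of the four shafts are present.
- shaft_c_mid (a point): loose steel gear shaft 120 mm long, 0.25 to 0.5 kg: a gear 60 mm across, 20 mm thick at one end, a plain round shank 28 mm across over the rest. Point on its axis half-way along (60.0 mm from either end); z runs from the gear to the plain end. Starts upright on its gear. Two or three of the four shafts are present.
- shaft_d_mid (a point): loose steel gear shaft 105 mm long, 0.25 to 0.5 kg: a gear 60 mm across, 20 mm thick at one end, a plain round shank 28 mm across over the rest. Point on its axis half-way along (52.5 mm from either end); z runs from the gear to the plain end. Starts upright on its gear. Two or three of the four shafts are present.
- cradle: the angled V of the V-block. Origin: on the axis of a parked shaft at the face of the foot stop, 40 mm above the bench. z runs up the slope along a parked shaft's axis, 45 degrees from vertical; x points up out of the V, square to the slope, also 45 degrees from vertical; y is level. A parked shaft's gear face rests on the foot stop at z = 0; the V faces carry the shank from z = 30 to 58 mm.
- block: base of the fixed steel V-block, plate 150 x 80 x 8 mm; origin on the bench under the cradle's origin. Of the cradle, foot stop and V are 52 mm wide; the V reaches up to the axis level, the stop to 12 mm above it (cradle x); a back plate lies 33 to 43 mm under the axis up to z = 60 mm. Beyond z = 60 mm a parked shank sticks out freely.
- drawer (a joint): drawer of the fixed wooden cabinet: 0 is fully shut, grows as it opens towards the robot, 0.20 m at its stop; starts 0.08 to 0.12 m open. About 2 N of friction, stays where left; can be pulled and pushed by its front (12 mm thick) or handle. Cabinet 108 mm high, its front face level with the shut front's inner face. Dividers 6 mm thick, 20 mm high above the drawer floor; side and rear walls 50, front 79 mm.
- drawer_handle (a point): middle of the drawer's level bar handle (120 mm long, 35 mm out from the front, 65 mm above the bench; moves with the drawer). x is the shutting direction, away from the robot, y left, z up. The drawer has three bays side by side: centres of their floors at x = 144, y = 94.5, 0 and -94.5, z = -50 mm from here; each 194 mm long in x, 88 mm wide in y.
- ring_gauge: bystander: dark steel ring 52 mm across, 18 mm high, flat among the shafts; origin under its centre.
- wrench: bystander: open-ended wrench 170 mm long lying on the bench; origin under its middle, x along it.
- gauge_stand: bystander: dial gauge on a green 60 x 50 mm foot, 175 mm high; origin under its centre.

How it is judged:
By the outcome, as a careful person would: the job done as asked, in the order asked, and still so for the second after the job is handed in, with the robot touching nothing.
Of shaft_a, shaft_b, shaft_c, shaft_d only 2 to 3 are there at a start; the rules pass over those that are not, and their reading is None.
At some moment in a run one of shaft_a, shaft_b, shaft_c, shaft_d may be knocked a few centimetres aside while the robot is not near it.
It also fails if it takes over 210 s, if anything falls off the work surface, if the arm or the gripper's body presses on something with over 40 N, if the wrist force passes 120 N, or if a joint passes its speed limit or range.

ROBOT

A 6-joint arm with a two-finger parallel gripper is mounted at the origin on the work surface. World frame = base frame: x ahead of the robot, y to its left, z up, the work surface at z = 0. Lengths are in mm, angles in degrees, forces in N, time in s.
With the tool pointing down it reaches from about 300 to 850 mm from the base axis. Payload 4.2 kg.
Tool frame: the origin (TCP) lies on the front face of the gripper's body, between the roots of the fingers; the fingertips stand 78 mm ahead of it and the grasp point (between the pads) lies 60 mm ahead of it; x points along the fingers, y is the direction in which the jaws open and shut, and the axes are right-handed (so a half turn about x gives the same grasp; the last joint's range is limited). The gripper opens to 91 mm and grips with 3 to 60 N. Pads are 32 mm wide; open, the fingers measure 118 mm over their backs; the gripper's body (76 mm by 178 mm) begins 60 mm behind the grasp point.
Start: joints at [-67.38, 18.312, 89.639, -0, 72.044, -1.146], TCP at [231.731, -526.247, 292.276] pointing down, gripper open.
Joint ranges: [-177.97, 177.97], [-48.28, 115.42], [12.27, 149.76], [-77.06, 257.06], [2.81, 150.46], [-146.56, 146.56]. Speed limits (degrees/s): [147.25, 147.25, 180, 180, 180, 180].

INTERFACE

Orientations are given as [roll, pitch, yaw] about the fixed x, y, z axes, in that order (R = Rz(yaw) Ry(pitch) Rx(roll)).
In Python, from workcell import status, viewer, env gives the robot as it stands. The module is installed in compiled form; this text tells all that it offers.
- The arm moves only by the tool move_arm, never from a script. Its argument "moves" is a list of rows, each a list of 3 entries, a list of its own where there are three numbers: the shift along the tool's x, y, z in cm, then the turn about the tool's x in rad, then the gripper's target within -1 to 1 (fully open at 1, half-way at 0, shut at -1). A call has 1 to 20 rows; each row is the pose to reach, as a shift and turn from the pose commanded when the call began, along the tool's axes at that moment; what a row does not reach only later rows make up. A row lasts 1/8 s, in which the tool goes at most 62.5 mm and 10.7 degrees, less where a joint would pass 70% of its speed; a pose out of reach is approached as far as the arm can. A call with a gripper value outside its range is refused whole. The fingers move at their own pace and stop on an object; "force" is the grip in N (left out, the last holds). Time passes only in rows, so rows that repeat a pose let the fingers close. It gives the time, the measured TCP pose, the force and the opening at its end, in the units of the state.
- status.state(): the state, without advancing time (a new reading comes with each control period).
- viewer.grab_frame(name): name is "side" or "top"; returns the picture (420x560x3 uint8, red, green, blue); there is no depth.
- viewer.get_calibration(name): a dict with "camera_matrix" (3x3 intrinsics, pixels), "eye" and "rotation" of the camera in the world. Camera axes: x right, y down, z forward; pixel columns grow to the right and rows downward; lengths in mm; the calibration is good to about 2 mm. A picture is of the moment at which its call begins. get_calibration takes no time and is no camera call.
- env.job_done(): hands the job in, once; it reports no verdict.
The state is a dict: "time_s": time; "qpos": joint angles; "qvel": joint speeds; "effort": joint torques, N m; "ee_pos": TCP position; "ee_rot": TCP orientation; "force": force on the tool from outside, world axes, zero at the start; "torque": the same for the moment, N m; "gripper_width": finger opening in mm.
Only numpy, scipy, OpenCV 4.12 (cv2) and the standard library are available. Lean on these libraries where they do the work, as an engineer would, in place of code of your own. Each camera call takes 0.05 s, during which the arm holds its last target.

## Working session

There is one attempt and no reset: what is moved stays moved. The work goes in short steps, Python scripts to look and compute and a tool call to move; the robot and the scene stay as the last step left them, time stands still between calls to the robot, and variables do not carry over. Pictures are saved under pics/ and viewed, and the job is handed in when it is done.

Besides the shell and the picture viewer there is one more tool, called after "Call:" as name(argument=value, ...), one argument or row to a line, values as JSON. move_arm: Moves the arm, as the interface text tells. Its arguments: {"type":"object","properties":{"moves":{"type":"array","items":{"type":"array"}},"force":{"type":"number"}},"required":["moves"]}

```bash
mkdir -p pics
cat > h.py <<'E'
import numpy as np, cv2
from workcell import status, viewer, env
from scipy.spatial.transform import Rotation as R
def K(n):
    c=viewer.get_calibration(n); return np.array(c["camera_matrix"]),np.array(c["eye"]),np.array(c["rotation"])
def ray(n,u,v):
    k,e,r=K(n); d=np.linalg.inv(k)@[u,v,1]; return e,(r@d)
def at_z(n,u,v,z):
    e,d=ray(n,u,v); return e+d*(z-e[2])/d[2]
def proj(n,p):
    k,e,r=K(n); q=k@(r.T@(np.array(p,float)-e)); return q[:2]/q[2]
def grab(n,f,crop=None,scale=1):
    im=viewer.grab_frame(n)[:,:,::-1]
    if crop: im=im[crop[1]:crop[3],crop[0]:crop[2]]
    if scale!=1: im=cv2.resize(im,None,fx=scale,fy=scale,interpolation=cv2.INTER_CUBIC)
    cv2.imwrite("pics/"+f,im); return im
E
python3 - <<'E'
from h import *
s=status.state(); print({k:np.round(v,2) for k,v in s.items()})
for n in("side","top"):
    k,e,r=K(n); print(n,np.round(k,1).tolist(),np.round(e),np.round(r,3).tolist())
grab("top","t0.png"); grab("side","s0.png")
E
```

```text
{'time_s': np.float64(0.0), 'qpos': array([-67.38,  18.35,  89.71,   0.  ,  72.04,  -1.15]), 'qvel': array([ 0.08, -0.05, -0.  , -0.04, -0.08,  0.  ]), 'effort': array([  0.  , -41.25, -23.2 ,   0.07,   0.05,  -0.  ]), 'ee_pos': array([ 231.58, -525.9 ,  291.44]), 'ee_rot': array([-91.26,  89.9 , 112.51]), 'force': array([ 1.4 , -0.75, -0.5 ]), 'torque': array([-0.05, -0.07, -0.  ]), 'gripper_width': np.float64(91.32)}
side [[491.9, 0.0, 280.6], [0.0, 491.9, 207.9], [0.0, 0.0, 1.0]] [180. 680. 881.] [-138.548, -1.173, -150.236]
top [[382.4, 0.0, 279.2], [0.0, 382.4, 211.1], [0.0, 0.0, 1.0]] [479.  36. 958.] [-174.558, 0.828, -90.113]
```

View pics/t0.png

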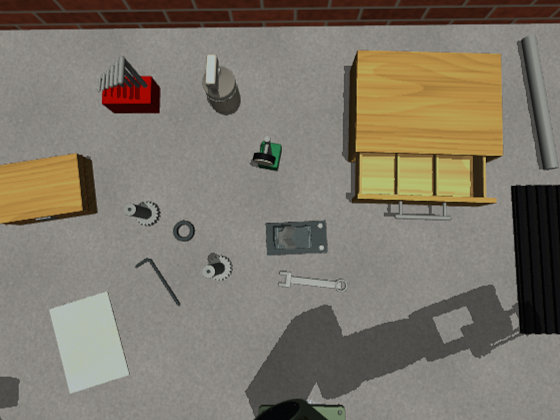

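View pics/s0.png

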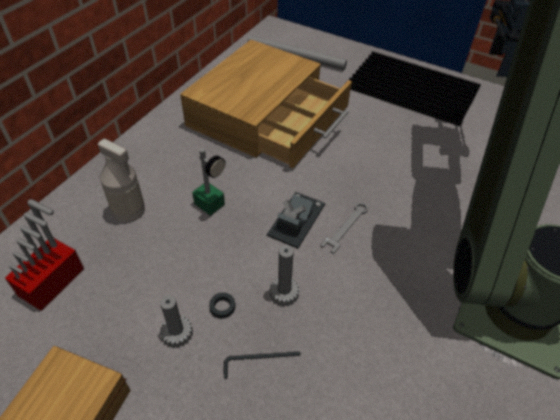

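```bash
sed -i 's/np.array(c\["rotation"\])/R.from_euler("xyz",c["rotation"],degrees=True).as_matrix()/' h.py
python3 - <<'E'
from h import *
print(proj("top",[0,0,0]),proj("side",[0,0,0]),proj("top",status.state()["ee_pos"]))
grab("top","t1.png",(250,200,350,300),6)
grab("top","t2.png",(340,140,510,230),4.5)
grab("top","t3.png",(110,180,250,300),5)
grab("side","s3.png",(150,230,310,350),5)
grab("side","s1.png",(255,180,375,260),6)
E
```

```text
[300.5275838  450.43452858] [514.79409756 313.27544153] [625.41437379 397.5043774 ]
```

View pics/t1.png

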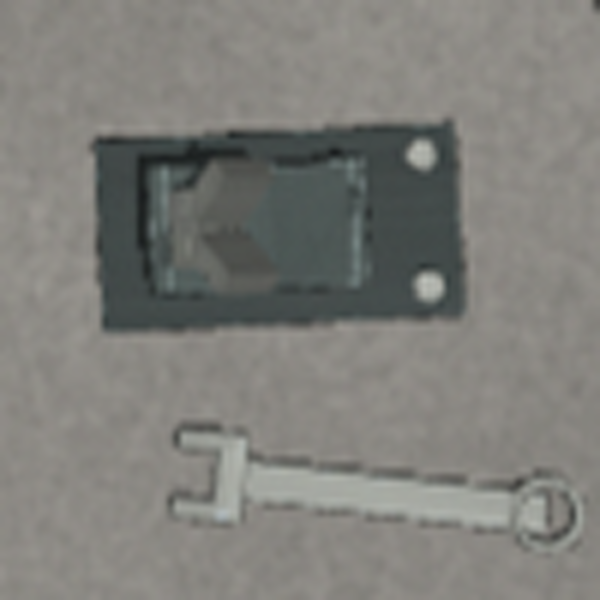

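View pics/t2.png

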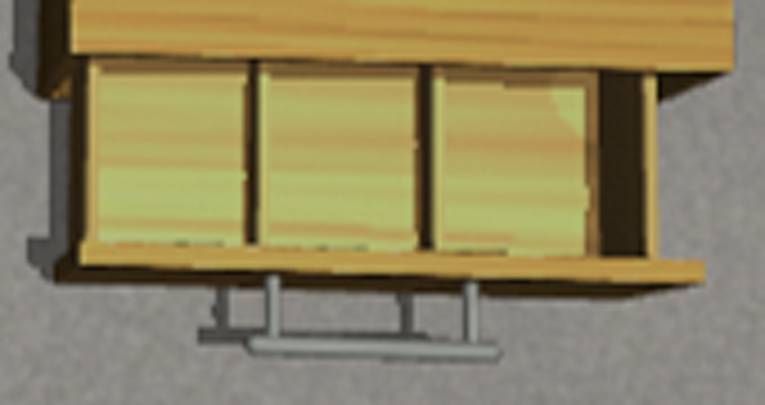

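View pics/t3.png

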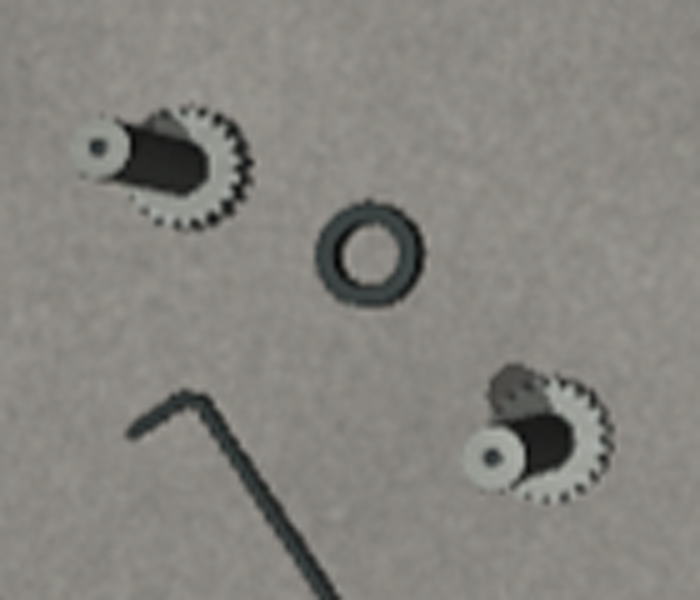

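View pics/s3.png

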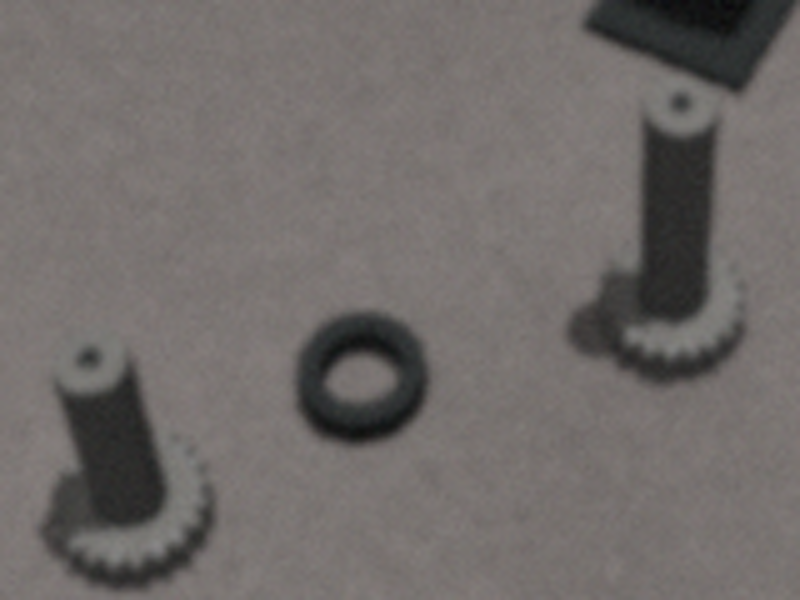

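View pics/s1.png

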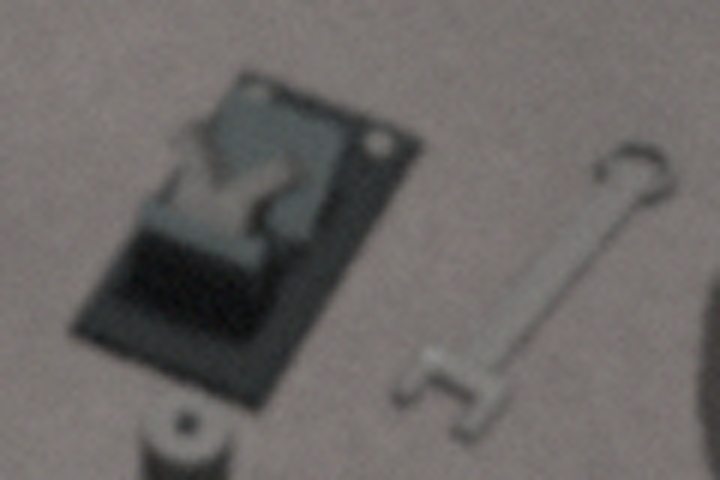

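```bash
cat >> h.py <<'E'
def tri(ut,us):
    e1,d1=ray("top",*ut); e2,d2=ray("side",*us)
    d1=d1/np.linalg.norm(d1); d2=d2/np.linalg.norm(d2)
    A=np.stack([d1,-d2],1); s,_,_,_=np.linalg.lstsq(A,e2-e1,rcond=None)
    p,q=e1+s[0]*d1,e2+s[1]*d2
    return (p+q)/2,np.linalg.norm(p-q)
E
python3 - <<'E'
from h import *
np.set_printoptions(precision=1,suppress=True)
print(tri((129.4,209.4),(168,301.4)),tri((208.4,271.4),(286.2,250.4)))
B=[at_z("top",u,v,8) for u,v in[(265.8,223.3),(325.3,220.3),(327.7,251.7),(267.5,254.7)]]
print(np.array(B), [np.linalg.norm(B[i]-B[i-1]) for i in range(4)])
S=[at_z("side",255+x/6,180+y/6,8) for x,y in[(72,333),(258,410),(420,147),(245,75)]]
print(np.array(S), [np.linalg.norm(S[i]-S[i-1]) for i in range(4)])
h=[at_z("top",u,v,65) for u,v in[(394.9,216.7),(451.1,218.4)]]
print(h,h[0]-h[1])
# cabinet top edge
for u,v in[(358,152),(502,156)]: print(at_z("top",u,v,108))
# front top edge
for x,y in[(82,250),(705,265)]: print(at_z("top",340+x/4.5,140+y/4.5,94))
#gears
for x,y in[(192,168),(552,437)]: print(at_z("top",110+x/5,180+y/5,20))
E
```

```text
(array([563.5, 380. , 117.5]), np.float64(1.769336813928765)) (array([428.7, 196.1, 147. ]), np.float64(2.0336029582194874))
[[539.4  82.8   8. ]
 [546.4 -65.1   8. ]
 [468.8 -70.    8. ]
 [461.7  78.5   8. ]] [np.float64(77.77329582665536), np.float64(148.08595266758206), np.float64(77.74865350616952), np.float64(148.65167698159766)]
[[532.3  89.8   8. ]
 [455.   85.8   8. ]
 [461.5 -61.7   8. ]
 [540.2 -60.5   8. ]] [np.float64(150.439277442749), np.float64(77.43882972417207), np.float64(147.61981137603203), np.float64(78.69937256348162)]
[array([ 550.3, -221.2,   65. ]), array([ 545.9, -351.2,   65. ])] [  4.4 130.    0. ]
[ 693.7 -130.3  108. ]
[ 682.8 -452.3  108. ]
[ 596.4 -131.4   94. ]
[ 587.6 -442.8   94. ]
[563.5 372.8  20. ]
[431.4 192.6  20. ]
```

```bash
cat >> h.py <<'E'
np.set_printoptions(precision=2,suppress=True)
def plan(p,psi=None,off=60.):
    """p: grasp-point target (mm); psi: wanted yaw of tool y axis (mod 180), None keep"""
    s=status.state(); Rm=R.from_euler("xyz",s["ee_rot"],degrees=True).as_matrix()
    pos=s["ee_pos"]; t=np.array(p,float)+[0,0,off]
    sh=Rm.T@(t-pos)/10
    cur=np.degrees(np.arctan2(Rm[1,1],Rm[0,1]))
    turn=0
    if psi is not None:
        dy=(psi-cur+90)%180-90; turn=-np.radians(dy)  # tool x points down
        print("alt turn",round(turn-np.sign(turn)*np.pi,4), "q6",s["qpos"][5])
    print("shift cm",sh,"turn",round(turn,4),"yaw now",round(cur,2),"tcp",pos,"w",s["gripper_width"],"F",s["force"],"t",s["time_s"])
def axes():
    s=status.state(); print(R.from_euler("xyz",s["ee_rot"],degrees=True).as_matrix())
E
python3 -c "
from h import *
axes(); plan([545,-286,130],-1.9)"
```

```text
[[-0.    0.4  -0.92]
 [ 0.   -0.92 -0.4 ]
 [-1.   -0.   -0.  ]]
alt turn 2.0188 q6 -1.1478008584152208
shift cm [ 10.21  -9.35 -38.35] turn -1.1228 yaw now -66.23 tcp [ 231.71 -526.18  292.1 ] w 91.36445401524048 F [ 0.08 -0.27  0.09] t 0.35
```

Call:
move_arm(
  moves=[
    [[4,-9.35,-38.35],-1.123,-0.25],
    [[10.2,-9.35,-38.35],-1.123,-0.25],
    [[10.2,-9.35,-38.35],-1.123,-0.25],
    [[10.2,-9.35,-38.35],-1.123,-0.25],
    [[10.2,-9.35,-38.35],-1.123,-0.25],
    [[10.2,-9.35,-38.35],-1.123,-0.25],
    [[10.2,-9.35,-38.35],-1.123,-0.25],
    [[10.2,-9.35,-38.35],-1.123,-0.25],
    [[10.2,-9.35,-38.35],-1.123,-0.25],
    [[10.2,-9.35,-38.35],-1.123,-0.25],
    [[10.2,-9.35,-38.35],-1.123,-0.25],
  ],
  force=20,
)

```text
time_s: 1.72
ee_pos: [544.4, -287.0, 190.8]
ee_rot: [52.4, 90.0, -39.6]
force: [-0.7, 0.1, -0.1]
gripper_width: 33.9
```

```bash
python3 -c "
from h import *
axes(); plan([545,-286,65],-1.9)
grab('top','t5.png',(340,130,510,250),4.5);grab('side','s5.png',(170,30,370,180),4)
p=status.state()['ee_pos'];print(proj('top',p-[0,0,78]),proj('side',p-[0,0,78]))"
```

```text
[[ 0.    1.   -0.03]
 [-0.   -0.03 -1.  ]
 [-1.    0.    0.  ]]
alt turn 3.1402 q6 -26.87963952055464
shift cm [ 6.58  0.05 -0.11] turn -0.0014 yaw now -1.98 tcp [ 544.4  -287.    190.82] w 33.90112473719298 F [-0.68  0.13 -0.11] t 1.725
[431.05 217.47] [338.57 108.14]
```

View pics/t5.png

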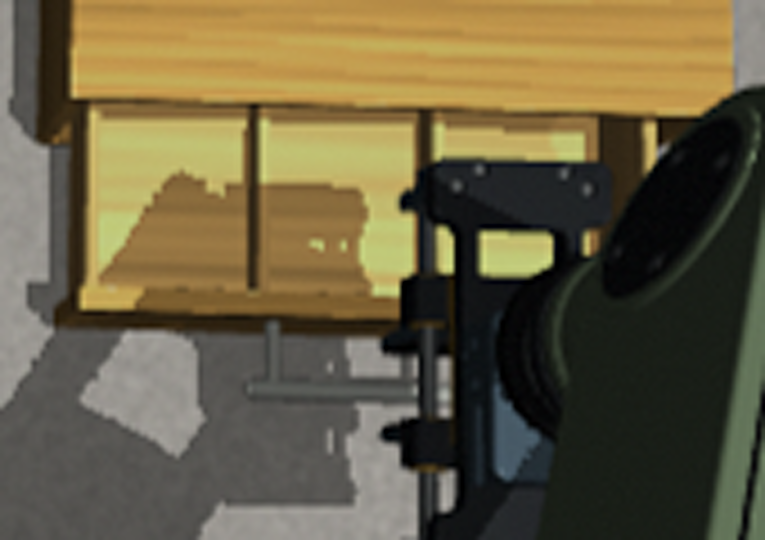

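View pics/s5.png

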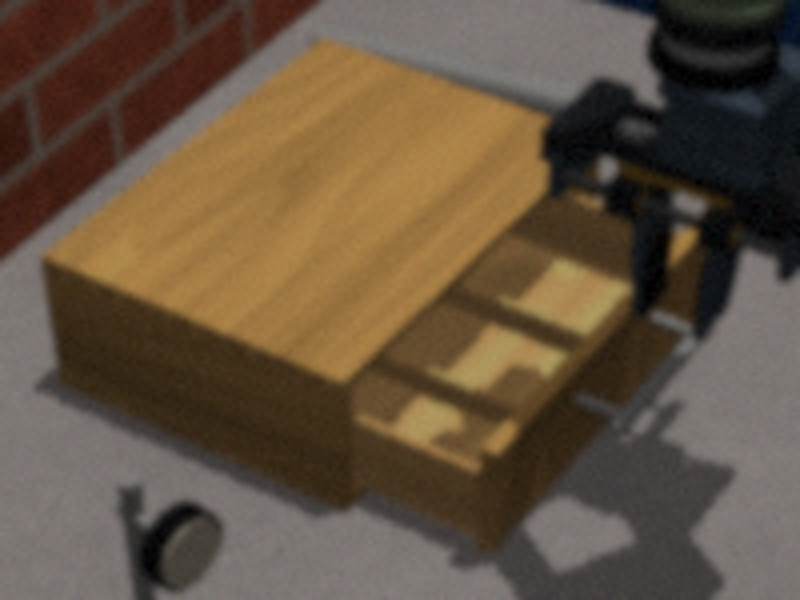

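Call:
move_arm(
  moves=[
    [[3,0.05,0],0,-0.25],
    [[6.4,0.05,0],0,-0.25],
    [[6.4,0.05,0],0,-0.25],
    [[6.4,0.05,0],0,-0.25],
    [[6.4,0.05,0],0,-1],
    [[6.4,0.05,0],0,-1],
    [[6.4,0.05,0],0,-1],
    [[6.4,0.05,0],0,-1],
  ],
  force=20,
)

```text
time_s: 2.82
ee_pos: [546.2, -286.4, 127.2]
ee_rot: [69.1, 89.9, -22.8]
force: [1.1, 0.7, 5.4]
gripper_width: 10.5
```

Call:
move_arm(
  moves=[
    [[0,-2,0],0,-1],
    [[0,-4,0],0,-1],
    [[0,-6,0],0,-1],
    [[0,-8,0],0,-1],
    [[0,-9,0],0,-1],
    [[0,-9.5,0],0,-1],
    [[0,-10,0],0,-1],
    [[0,-10.5,0],0,-1],
    [[0,-10.9,0],0,-1],
    [[0,-11.3,0],0,-1],
    [[0,-11.6,0],0,-1],
  ],
)

```text
time_s: 4.2
ee_pos: [439.0, -282.5, 127.3]
ee_rot: [86.2, 88.7, -6.1]
force: [34.1, 11.0, -16.4]
gripper_width: 10.3
```

```bash
python3 -c "
from h import *
plan([545,-286,65],-1.9)"
```

```text
alt turn 3.1359 q6 -32.71973819839831
shift cm [ 0.48 10.6  -0.06] turn -0.0057 yaw now -2.23 tcp [ 438.96 -282.47  127.3 ] w 10.27011401620037 F [ 34.14  10.96 -16.37] t 4.2
```

Call:
move_arm(
  moves=[
    [[0,0.8,0],0,-1],
    [[0,0.8,0],0,-0.25],
    [[0,0.8,0],0,-0.25],
    [[0,0.8,0],0,-0.25],
    [[-6,0.8,0],0,-0.25],
    [[-12,0.8,0],0,-0.25],
    [[-16,0.8,0],0,-0.25],
  ],
)

```text
time_s: 5.08
ee_pos: [437.5, -283.0, 289.0]
ee_rot: [52.9, 89.8, -39.0]
force: [-0.4, 0.6, -0.0]
gripper_width: 34.1
```

```bash
python3 -c "
from h import *
plan([429.5,194.5,200],0)
"
```

```text
alt turn 3.1081 q6 -32.22630066140049
shift cm [  2.81  -2.4  -47.7 ] turn -0.0335 yaw now -1.92 tcp [ 437.48 -282.96  289.04] w 34.13787783218112 F [-0.4   0.57 -0.03] t 5.075
```

```bash
python3 -c "
from h import *
grab('top','t6.png');grab('side','s6.png');print(status.state()['qpos'])
import cv2
for n in('top','side'):
    im=cv2.imread('pics/%s6.png'%n[0])
    c=(240,190,350,280) if n=='top' else (260,170,380,260)
    yaw=np.radians(3);h=np.array([-np.sin(yaw),np.cos(yaw),0]);cy=np.array([np.cos(yaw),np.sin(yaw),0]);up=np.array([0,0,1.])
    S=6;z=cv2.resize(im[c[1]:c[3],c[0]:c[2]],None,fx=S,fy=S,interpolation=cv2.INTER_CUBIC)
    cv2.imwrite('pics/b6_%s.png'%n,z)
"
```

```text
[-34.15  13.4   96.78  -0.01  69.24 -32.22]
```

View pics/b6_top.png

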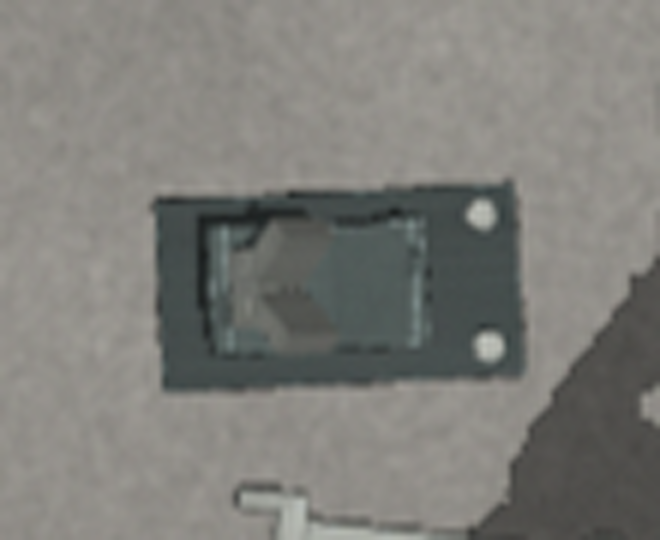

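View pics/b6_side.png

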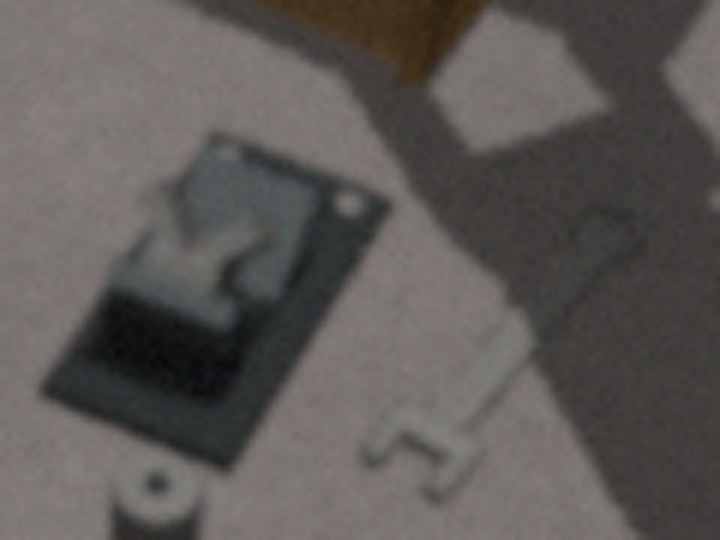

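View pics/t6.png

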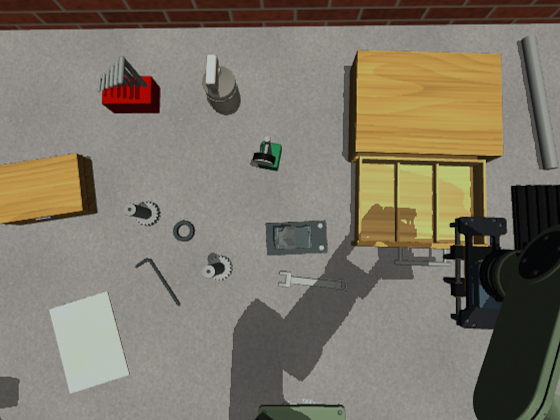

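View pics/s6.png

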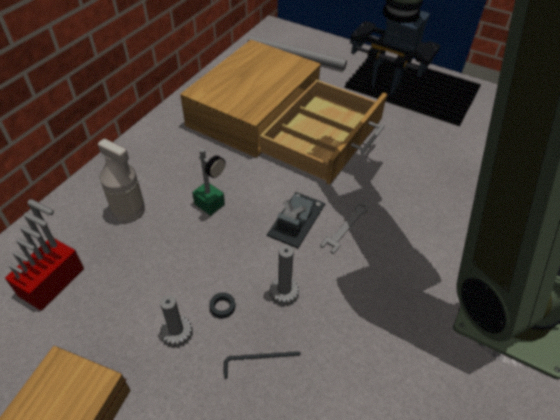

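```bash
cat > ov.py <<'E'
from h import *
import sys
ox,oy,yd=map(float,sys.argv[1:4])
yaw=np.radians(yd);hh=np.array([-np.sin(yaw),np.cos(yaw),0]);cy=np.array([np.cos(yaw),np.sin(yaw),0])
def P(x,y,z):
    s=2**-.5
    return np.array([ox,oy,40])+cy*y+(hh+[0,0,1])*s*z+(-hh+[0,0,1])*s*x
L=[]
for y in(-26,26):
    L+=[(P(12,y,0),P(-33,y,0)),(P(-33,y,0),P(-33,y,60)),(P(-33,y,60),P(-43,y,60)),(P(0,y,30),P(0,y,58))]
L+=[(P(12,-26,0),P(12,26,0)),(P(-33,-26,60),P(-33,26,60)),(P(-43,-26,60),P(-43,26,60)),(P(-19.8,0,30),P(-19.8,0,58))]
for z in(30,58):
  for s in(-1,1): L+=[(P(-19.8,0,z),P(0,19.8*s,z)),(P(0,19.8*s,z),P(0,26*s,z))]
for n,c in(('top',(240,190,350,280)),('side',(260,170,380,260))):
    z=cv2.imread('pics/b6_%s.png'%n)
    for a,b in L:
        pa,pb=[tuple(int(t) for t in ((proj(n,q)+.5-[c[0],c[1]])*6)) for q in(a,b)]
        cv2.line(z,pa,pb,(0,0,255),1)
    cv2.imwrite('pics/ov_%s.png'%n,z)
E
python3 - <<'E'
from h import *
f=lambda x,y,z:at_z('top',240+x/6-.5,190+y/6-.5,z)
print(f(325,220,61),f(332,345,61),"h=21")
print(f(213,220,52),f(217,352,52),"h=73")
print(f(405,210,48.5),f(412,345,48.5),"h=-8.5?")
print(f(300,286,47),"h=35")
B=np.array([f(155,200,8),f(512,183,8),f(524,373,8),f(165,388,8)]);print(B.mean(0))
E
python3 ov.py 505 -4 3
```

```text
[529.11  14.75  61.  ] [480.46  12.29  61.  ] h=21
[529.73  58.77  52.  ] [477.82  57.24  52.  ] h=73
[533.68 -17.26  48.5 ] [480.41 -19.54  48.5 ] h=-8.5?
[503.76  24.46  47.  ] h=35
[504.92   7.95   8.  ]
```

View pics/ov_top.png

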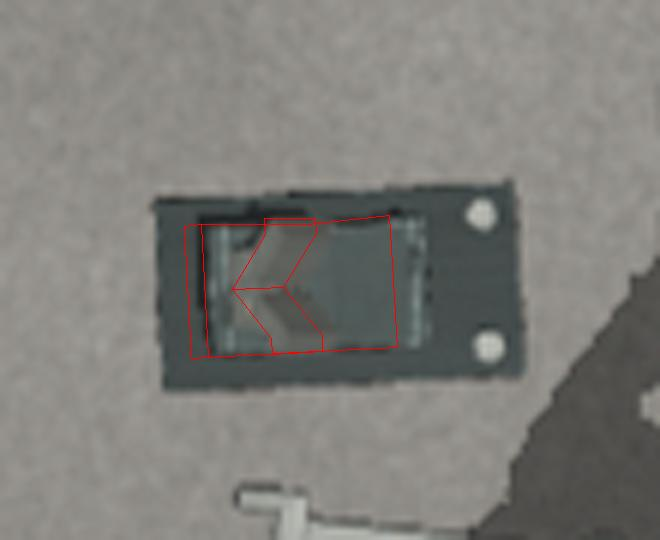

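View pics/ov_side.png

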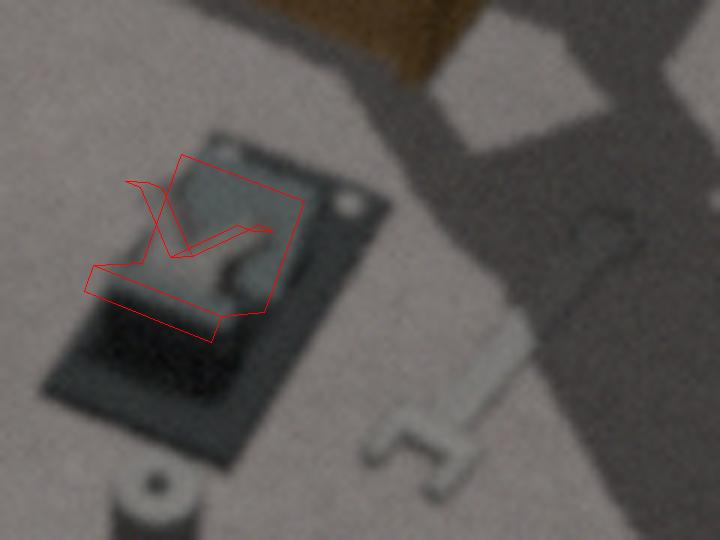

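```bash
python3 ov.py 502.5 -11 3; python3 -c "
import cv2,numpy as np
a=cv2.imread('pics/ov_top.png')[150:400,140:540];b=cv2.imread('pics/ov_side.png')[100:420,20:420]
z=np.zeros((570,400,3),np.uint8);z[:250]=a;z[250:]=b;cv2.imwrite('pics/ov1.png',z)"
```

```text
(no output)
```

View pics/ov1.png

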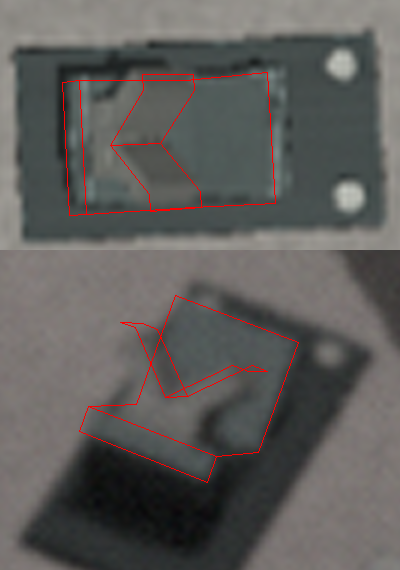

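Call:
move_arm(
  moves=[
    [[0,-2.4,-47.7],-0.086,0.6],
    [[0,-2.4,-47.7],-0.086,0.6],
    [[0,-2.4,-47.7],-0.086,0.6],
    [[0,-2.4,-47.7],-0.086,0.6],
    [[0,-2.4,-47.7],-0.086,0.6],
    [[0,-2.4,-47.7],-0.086,0.6],
    [[0,-2.4,-47.7],-0.086,0.6],
    [[1,-2.4,-47.7],-0.086,0.6],
    [[2,-2.4,-47.7],-0.086,0.6],
    [[2.8,-2.4,-47.7],-0.086,0.6],
    [[2.8,-2.4,-47.7],-0.086,0.6],
    [[2.8,-2.4,-47.7],-0.086,0.6],
  ],
)

```text
time_s: 6.68
ee_pos: [429.6, 194.0, 258.4]
ee_rot: [68.3, 90.0, -18.8]
force: [-0.2, 0.7, 0.4]
gripper_width: 73.1
```

```bash
python3 -c "
from h import *
axes();plan([429.5,194.5,130],3)
grab('top','t7.png',(150,220,290,310),5);grab('side','s7.png',(220,170,360,310),4)
p=status.state()['ee_pos'];print(proj('top',p-[0,0,78]),proj('side',p-[0,0,78]))"
```

```text
[[ 0.    1.    0.05]
 [-0.    0.05 -1.  ]
 [-1.    0.    0.  ]]
alt turn 3.1404 q6 19.984342836270947
shift cm [ 6.84 -0.01 -0.05] turn -0.0012 yaw now 2.93 tcp [429.59 193.96 258.41] w 73.06208848608631 F [-0.2   0.67  0.44] t 6.675
[206.19 272.4 ] [286.19 238.26]
```

View pics/s7.png

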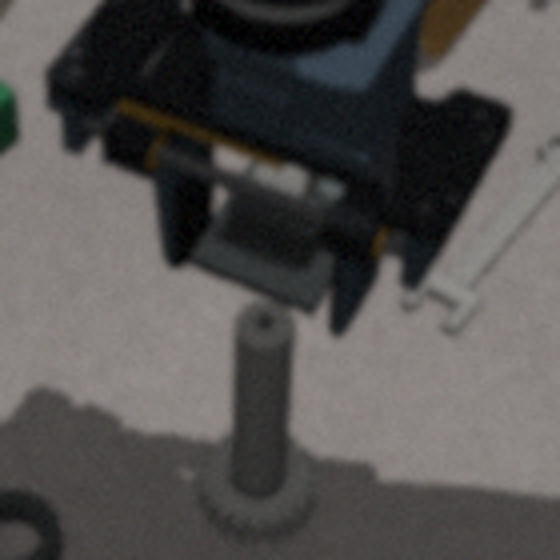

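View pics/t7.png

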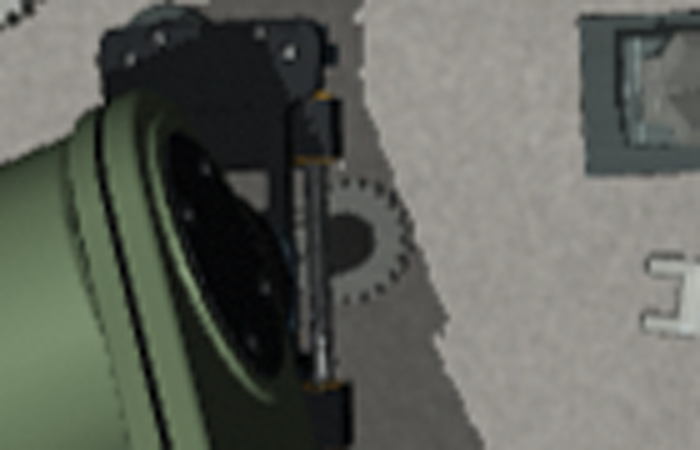

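Call:
move_arm(
  moves=[
    [[3,0,0],0,0.6],
    [[6,0,0],0,0.6],
    [[6.8,0,0],0,0.6],
    [[6.8,0,0],0,0.6],
    [[6.8,0,0],0,-1],
    [[6.8,0,0],0,-1],
    [[6.8,0,0],0,-1],
    [[6.8,0,0],0,-1],
    [[6.8,0,0],0,-1],
  ],
  force=12,
)

```text
time_s: 7.9
ee_pos: [429.2, 194.9, 190.3]
ee_rot: [-75.3, 90.0, -162.3]
force: [-0.9, 0.8, 2.1]
gripper_width: 27.7
```

Call:
move_arm(
  moves=[
    [[-0.15,0,-1.1],0,-1],
    [[-0.25,0,-2.3],0,-1],
    [[-0.25,0,-3.5],0,-1],
    [[-0.15,0,-4.6],0,-1],
    [[0.05,0,-5.8],0,-1],
    [[0.35,0,-6.9],0,-1],
    [[0.35,0,-6.9],0,-1],
  ],
)

```text
time_s: 8.78
ee_pos: [425.7, 265.1, 186.6]
ee_rot: [171.3, 89.9, 84.4]
force: [-0.7, 0.9, 3.0]
gripper_width: 27.8
```

```bash
python3 -c "
from h import *
plan([429.5,194.5,130],3)
grab('top','t8.png',(150,220,290,310),5);grab('side','s8.png',(200,170,360,330),4)"
```

```text
alt turn -3.1403 q6 27.459688354265374
shift cm [-0.35  0.    7.07] turn 0.0013 yaw now 3.07 tcp [425.68 265.1  186.58] w 27.827654269384162 F [-0.74  0.87  2.96] t 8.775
```

View pics/s8.png

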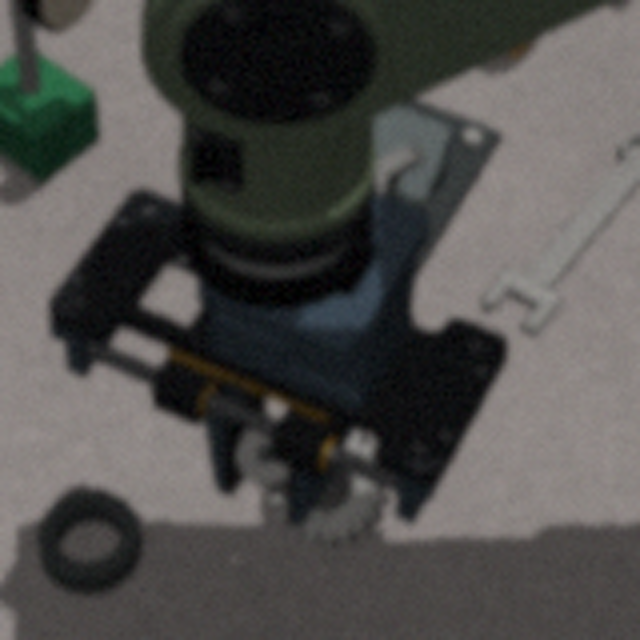

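View pics/t8.png

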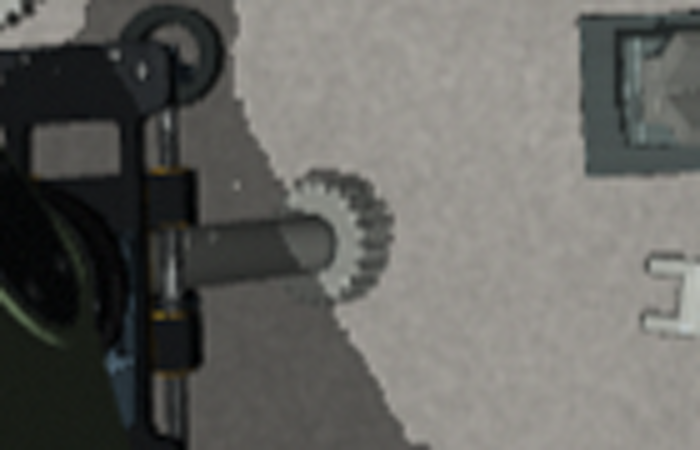

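Call:
move_arm(
  moves=[
    [[0.4,0,-1.1],0,-1],
    [[0.9,0,-2.2],0,-1],
    [[1.5,0,-3.2],0,-1],
    [[1.5,0,-3.2],0,-1],
  ],
)

```text
time_s: 9.38
ee_pos: [424.1, 297.0, 171.2]
ee_rot: [168.8, 90.0, 81.9]
force: [-0.6, 2.5, 1.5]
gripper_width: 27.5
```

Call:
move_arm(
  moves=[
    [[0,0,0],0,-1],
    [[0,0,0],0,-1],
    [[-2,0,0],0,-1],
    [[-5,0,0],0,-1],
    [[-8,0,0],0,-1],
    [[-10,0,0],0,-1],
    [[-10,0,0],0,-1],
  ],
  force=60,
)

```text
time_s: 10.25
ee_pos: [424.2, 295.3, 272.2]
ee_rot: [87.5, 89.9, 0.5]
force: [0.1, 0.1, -4.5]
gripper_width: 27.1
```

```bash
python3 -c "
from h import *
plan([500,85,220],3)
grab('top','t9.png',(100,180,300,320),4);grab('side','s9.png',(200,170,360,330),4)"
```

```text
alt turn -3.1413 q6 30.59357293374239
shift cm [-0.77  6.46 21.4 ] turn 0.0003 yaw now 3.01 tcp [424.23 295.31 272.16] w 27.115755692138396 F [ 0.08  0.13 -4.47] t 10.25
```

View pics/s9.png

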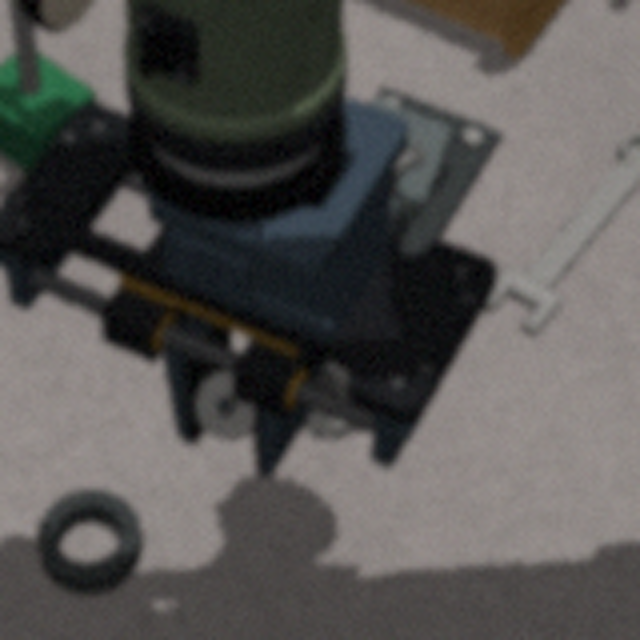

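View pics/t9.png

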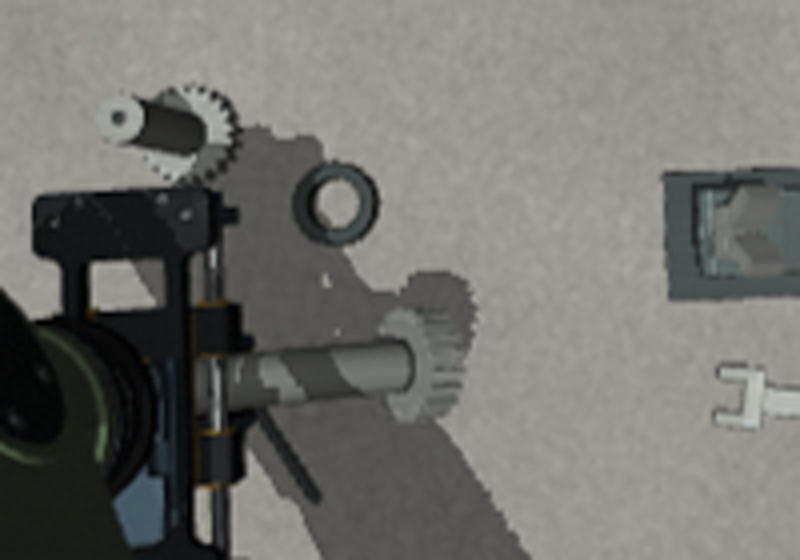

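```bash
python3 -c "
from h import *
plan([500.4,48.8,222],3)"
```

```text
alt turn -3.1413 q6 30.596841270927932
shift cm [-1.14  6.39 24.99] turn 0.0003 yaw now 3.02 tcp [423.36 295.   270.3 ] w 27.038965895008054 F [ 0.12  0.19 -4.64] t 10.35
```

Call:
move_arm(
  moves=[
    [[-1,1.6,6],0,-1],
    [[-1.1,3.2,12],0,-1],
    [[-1.1,4.8,18],0,-1],
    [[-1.1,6.4,25],0,-1],
    [[-1.1,6.4,25],0,-1],
    [[-1.1,6.4,25],0,-1],
    [[-1.1,6.4,25],0,-1],
  ],
)

```text
time_s: 11.22
ee_pos: [500.5, 50.7, 282.0]
ee_rot: [-105.2, 89.9, 167.9]
force: [-0.4, 0.6, -4.0]
gripper_width: 27.3
```

```bash
python3 -c "
from h import *
plan([500.4,48.8,170],3)
grab('top','t10.png',(180,150,360,290),4);grab('side','s10.png',(200,100,400,280),3.3)"
```

```text
alt turn -3.1397 q6 1.3322934242938702
shift cm [ 5.2  -0.01  0.19] turn 0.0019 yaw now 3.11 tcp [500.52  50.67 282.  ] w 27.27922783537456 F [-0.39  0.56 -4.04] t 11.225
```

View pics/s10.png

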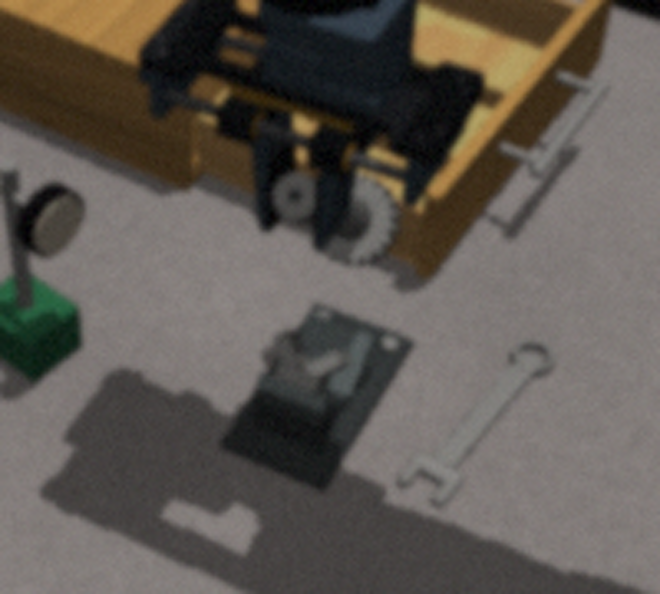

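View pics/t10.png

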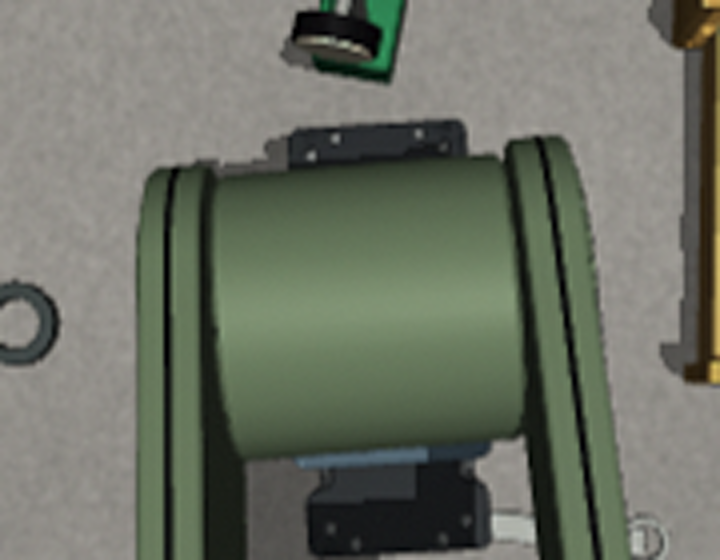

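```bash
python3 -c "
from h import *
g=status.state()['ee_pos']-[0,0,60]
for th in(40,45,50):
  d=np.array([-.052,1,0])*np.sin(np.radians(th))+[0,0,np.cos(np.radians(th))]
  print(th,[(proj('side',g+d*k)+.5-[200,100])*3.3 for k in(20,-110,-130)])"
```

```text
40 [array([293.51, 195.32]), array([344.79, 230.18]), array([351.63, 234.83])]
45 [array([292.47, 198.16]), array([349.9 , 216.41]), array([357.57, 218.85])]
50 [array([291.5 , 201.02]), array([354.69, 202.52]), array([363.14, 202.72])]
```

Call:
move_arm(
  moves=[
    [[2.5,0,0.2],0,-1],
    [[5.2,0,0.2],0,-1],
    [[5.2,0,0.2],0,-1],
    [[6.2,0,-0.8],0,-1],
    [[7.2,0,-1.8],0,-1],
    [[7.7,0,-2.3],0,-1],
    [[8.1,0,-2.7],0,-1],
    [[8.1,0,-2.7],0,-1],
  ],
)

```text
time_s: 12.32
ee_pos: [499.7, 76.7, 201.6]
ee_rot: [-56.0, 90.0, -142.9]
force: [-0.6, 0.5, -3.3]
gripper_width: 26.9
```

```bash
python3 -c "
from h import *
plan([498.6,84.2,134.8],3)
grab('side','s11.png',(200,100,400,280),3.3)"
```

```text
alt turn -3.1405 q6 4.377250984581704
shift cm [ 0.68 -0.06 -0.75] turn 0.0011 yaw now 3.06 tcp [499.65  76.72 201.56] w 26.937211925007542 F [-0.57  0.49 -3.26] t 12.325
```

View pics/s11.png

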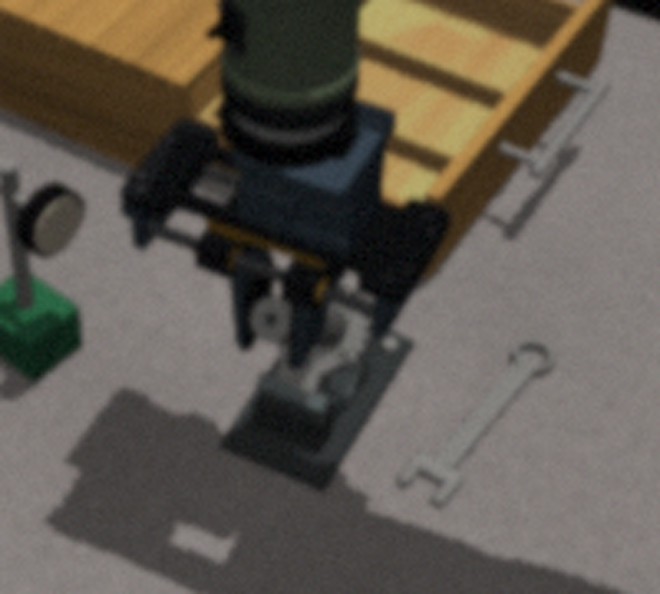

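Call:
move_arm(
  moves=[
    [[0.3,0,-0.3],0,-1],
    [[0.6,0,-0.6],0,-1],
    [[0.6,0,-0.6],0,-1],
  ],
)

```text
time_s: 12.75
ee_pos: [499.2, 82.5, 195.5]
ee_rot: [-71.7, 90.0, -158.6]
force: [-0.0, -1.0, -3.0]
gripper_width: 27.3
```

Call:
move_arm(
  moves=[
    [[0.15,0,-0.15],0,-1],
    [[0.15,0,-0.15],0,-1],
  ],
)

```text
time_s: 13.0
ee_pos: [498.9, 83.4, 194.4]
ee_rot: [-29.8, 89.9, -116.8]
force: [-2.4, -3.2, 1.1]
gripper_width: 27.1
```

Call:
move_arm(
  moves=[
    [[0.15,0,0.15],0,-1],
    [[0.3,0,0.3],0,-1],
    [[0.3,0,0.3],0,-1],
  ],
)

```text
time_s: 13.38
ee_pos: [499.0, 80.8, 191.5]
ee_rot: [-82.1, 89.9, -169.1]
force: [-5.0, -2.0, 4.5]
gripper_width: 27.2
```

```bash
python3 -c "
from h import *
plan([498.6,84.2,134.8],3)
grab('side','s12.png',(240,140,360,240),6)"
```

```text
alt turn -3.1413 q6 4.886412378599152
shift cm [-0.33 -0.02 -0.34] turn 0.0002 yaw now 3.01 tcp [498.99  80.82 191.47] w 27.170286319008166 F [-5.05 -1.96  4.54] t 13.375
```

View pics/s12.png

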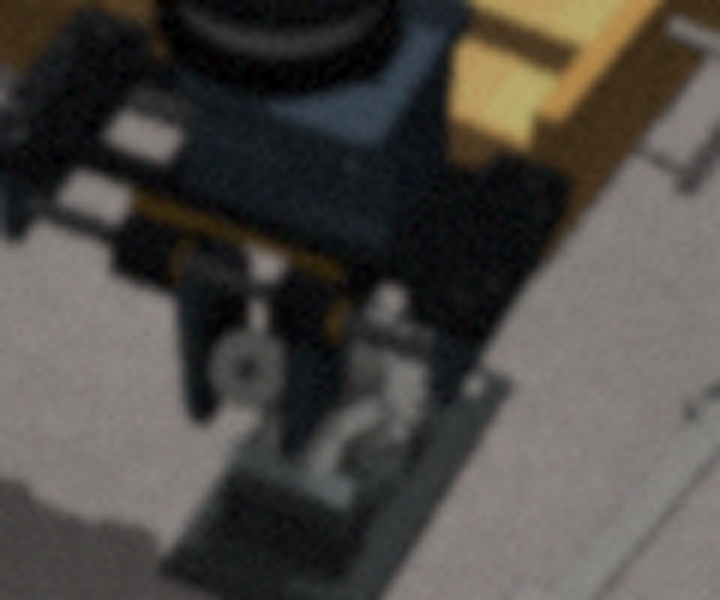

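Call:
move_arm(
  moves=[
    [[0,0,0],0,-0.9],
    [[0,0,0],0,0.1],
    [[0,0,0],0,0.1],
    [[0,0,0],0,0.1],
    [[-2,0,0],0,0.1],
    [[-5,0,0],0,0.1],
    [[-8,0,0],0,0.1],
    [[-8,0,0],0,0.1],
    [[-8,0,0],0,0.1],
  ],
  force=10,
)

```text
time_s: 14.55
ee_pos: [499.1, 81.0, 270.4]
ee_rot: [-81.6, 89.9, -168.5]
force: [-0.4, 1.4, -0.3]
gripper_width: 50.4
```

```bash
python3 -c "
from h import *
plan([498.6,84.2,134.8],3)
grab('side','s13.png',(240,140,360,240),6);grab('top','t13.png',(220,180,360,280),5)"
```

```text
alt turn -3.1409 q6 4.873640276274379
shift cm [ 7.56 -0.02 -0.33] turn 0.0007 yaw now 3.04 tcp [499.08  80.97 270.36] w 50.38213367420189 F [-0.42  1.41 -0.25] t 14.55
```

View pics/s13.png

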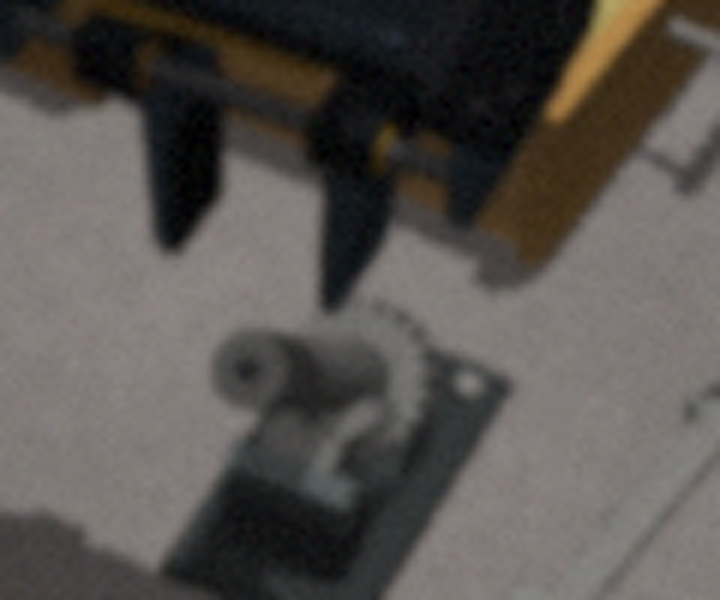

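```bash
python3 -c "
from h import *
for o in([503.5,-10.5,40],[502.5,-11,40]):
  e=np.array(o)+np.array([-.052,1,0])*150*.707+[0,0,150*.707]
  print(e,proj('side',e),proj('top',e))
im=cv2.imread('pics/t13.png');print(im.shape)"
```

```text
[497.99  95.55 146.05] [280.16 201.83] [256.53 238.72]
[496.99  95.05 146.05] [280.71 201.86] [256.76 239.19]
(500, 700, 3)
```

View pics/t13.png

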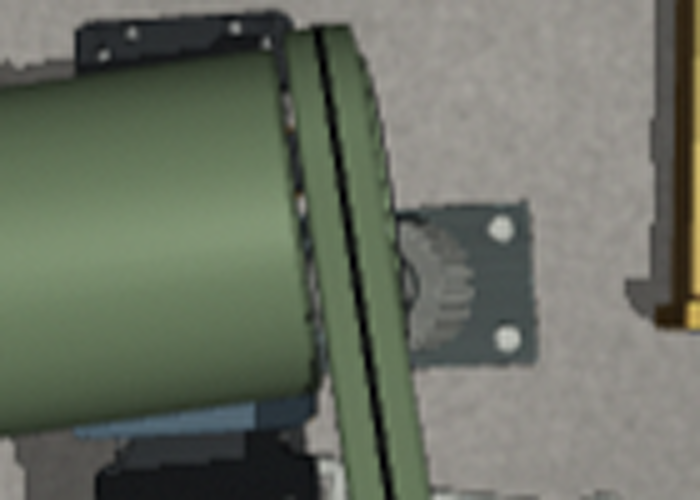

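```bash
cat > dr.py <<'E'
from h import *
H=np.array([440,-282.7,65]); a=np.radians(-1.9); dx=np.array([np.cos(a),np.sin(a),0]); dy=np.array([-np.sin(a),np.cos(a),0])
def D(x,y,z): return H+dx*x+dy*y+np.array([0,0,z])
if __name__=="__main__":
    c=(330,140,510,280);z=cv2.resize(cv2.imread('pics/t6.png')[c[1]:c[3],c[0]:c[2]],None,fx=4,fy=4,interpolation=cv2.INTER_CUBIC)
    for b in(94.5,0,-94.5):
        q=[D(144+sx*97,b+sy*44,-50) for sx,sy in((-1,-1),(1,-1),(1,1),(-1,1))]
        pts=np.array([(proj('top',p)+.5-[c[0],c[1]])*4 for p in q]).astype(int)
        cv2.polylines(z,[pts],True,(0,0,255),1)
    pts=np.array([(proj('top',D(0,s,0))+.5-[c[0],c[1]])*4 for s in(-60,60)]).astype(int); cv2.polylines(z,[pts],True,(255,0,0),1)
    cv2.imwrite('pics/dr.png',z); print([D(144,b,-50) for b in(94.5,0,-94.5)])
E
python3 dr.py
```

```text
[array([ 587.05, -193.03,   15.  ]), array([ 583.92, -287.47,   15.  ]), array([ 580.79, -381.92,   15.  ])]
```

View pics/dr.png

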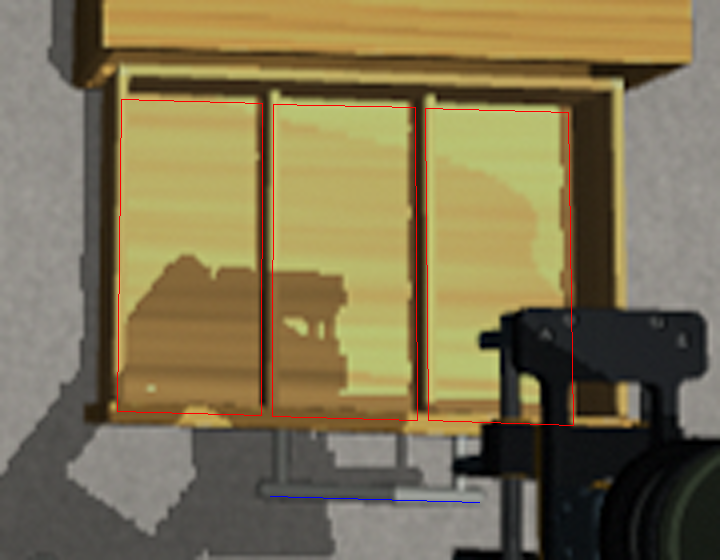

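```bash
python3 -c "
from h import *
plan([499,66.9,118],3)"
```

```text
alt turn -3.1409 q6 4.8762103499029745
shift cm [ 9.19 -0.04  1.4 ] turn 0.0007 yaw now 3.04 tcp [498.89  80.94 269.86] w 50.35771093135752 F [1.02 0.34 0.29] t 14.65
```

Call:
move_arm(
  moves=[
    [[0,0,1.4],0,0.1],
    [[3,0,1.4],0,0.1],
    [[6,0,1.4],0,0.1],
    [[8.5,0,1.4],0,0.1],
    [[9.2,0,1.4],0,0.1],
    [[9.2,0,1.4],0,-1],
    [[9.2,0,1.4],0,-1],
    [[9.2,0,1.4],0,-1],
    [[9.2,0,1.4],0,-1],
  ],
  force=60,
)

```text
time_s: 15.78
ee_pos: [499.8, 67.0, 179.9]
ee_rot: [-73.7, 90.0, -160.7]
force: [-2.9, 0.1, 4.8]
gripper_width: 27.2
```

Call:
move_arm(
  moves=[
    [[-0.7,0,0.7],0,-1],
    [[-1.5,0,1.5],0,-1],
    [[-2.5,0,2.5],0,-1],
    [[-3.5,0,3.5],0,-1],
    [[-6,0,3.5],0,-1],
    [[-10,0,3.5],0,-1],
    [[-12,0,3.5],0,-1],
    [[-12,0,3.5],0,-1],
  ],
)

```text
time_s: 16.77
ee_pos: [502.8, 31.1, 301.0]
ee_rot: [72.1, 89.7, -14.9]
force: [0.2, 0.3, -3.7]
gripper_width: 27.2
```

```bash
python3 -c "
from h import *
grab('side','s14.png',(200,60,400,240),3.3)
plan([584+25,-288,190],88.1)
"
```

```text
alt turn 1.6565 q6 -0.707079132689463
shift cm [ 4.99  9.01 32.44] turn -1.4851 yaw now 3.01 tcp [501.98  31.26 299.49] w 27.01925941067128 F [-0.47 -0.01 -3.57] t 16.825
```

View pics/s14.png

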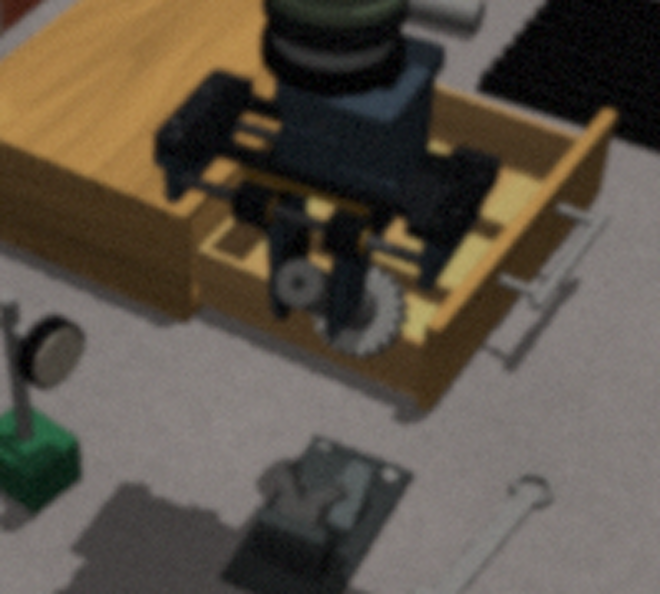

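```bash
python3 -c "
from h import *
plan([575,-287,190],88.1)
"
```

```text
alt turn 1.6565 q6 -0.707079132689463
shift cm [ 4.99  5.62 32.16] turn -1.4851 yaw now 3.01 tcp [501.98  31.26 299.49] w 27.01925941067128 F [-0.47 -0.01 -3.57] t 16.825
```

Call:
move_arm(
  moves=[
    [[0,0.7,4],-0.18,-1],
    [[0,1.4,8],-0.36,-1],
    [[0,2.1,12],-0.54,-1],
    [[0,2.8,16],-0.72,-1],
    [[0,3.5,20],-0.9,-1],
    [[0,4.2,24],-1.08,-1],
    [[0,4.9,28],-1.26,-1],
    [[0,5.6,32.15],-1.42,-1],
    [[1,5.6,32.15],-1.485,-1],
    [[3,5.6,32.15],-1.485,-1],
    [[5,5.6,32.15],-1.485,-1],
    [[5,5.6,32.15],-1.485,-1],
  ],
)

```text
time_s: 18.32
ee_pos: [573.2, -285.7, 245.5]
ee_rot: [161.0, 89.5, 159.1]
force: [-0.5, 0.2, -3.1]
gripper_width: 27.6
```

```bash
python3 -c "
from h import *
axes()
grab('side','s15.png',(200,20,400,200),3.3);grab('top','t15.png',(330,130,510,280),4)
plan([575,-287.2,117],88.1)
"
```

```text
[[-0.01  0.03  1.  ]
 [ 0.    1.   -0.03]
 [-1.    0.   -0.01]]
alt turn -3.1412 q6 -115.59742948471224
shift cm [ 7.16 -0.1   0.04] turn 0.0004 yaw now 88.12 tcp [ 574.73 -286.24  248.56] w 26.97647853917048 F [ 0.41  0.16 -2.64] t 18.425
```

View pics/s15.png

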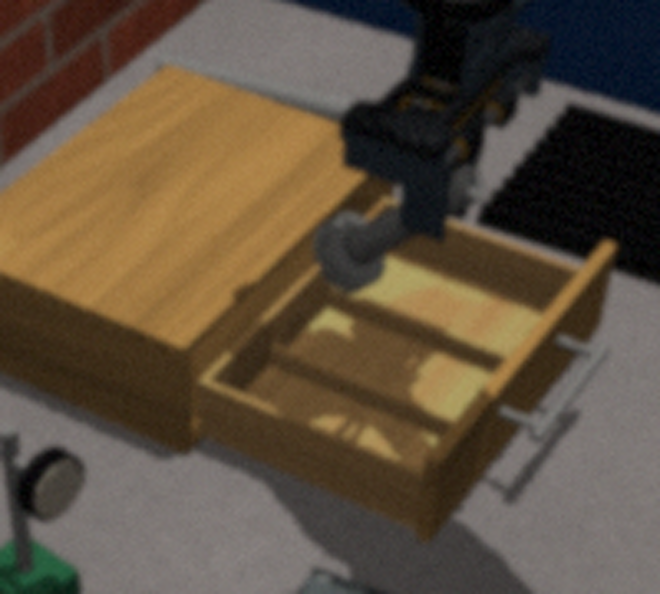

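View pics/t15.png

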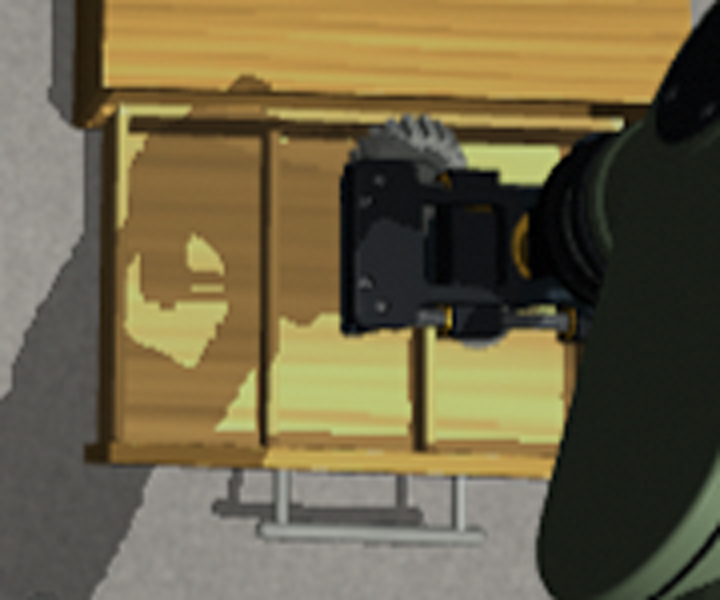

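Call:
move_arm(
  moves=[
    [[2,-0.1,-0.35],0,-1],
    [[4,-0.1,-0.35],0,-1],
    [[6,-0.1,-0.35],0,-1],
    [[7,-0.1,-0.35],0,-1],
    [[7,-0.1,-0.35],0,-1],
  ],
)

```text
time_s: 19.05
ee_pos: [571.5, -286.9, 179.2]
ee_rot: [175.5, 90.0, 173.6]
force: [-0.1, -0.3, -2.8]
gripper_width: 27.4
```

Call:
move_arm(
  moves=[
    [[0.25,0,0],0,-1],
    [[0.5,0,0],0,-1],
    [[0.5,0,0],0,-1],
  ],
  force=12,
)

```text
time_s: 19.42
ee_pos: [572.2, -287.3, 176.0]
ee_rot: [-25.4, 89.8, -27.3]
force: [-1.7, 0.5, 5.0]
gripper_width: 27.5
```

```bash
python3 -c "
from h import *
grab('side','s16.png',(200,20,400,200),3.3);grab('top','t16.png',(330,130,510,280),4)
plan([575,-287.2,114],88.1)
"
```

```text
alt turn -3.1412 q6 -115.8075031632136
shift cm [0.19 0.02 0.29] turn 0.0003 yaw now 88.12 tcp [ 572.05 -287.27  175.88] w 27.82456507985809 F [-1.19  0.57  5.28] t 19.525
```

View pics/s16.png

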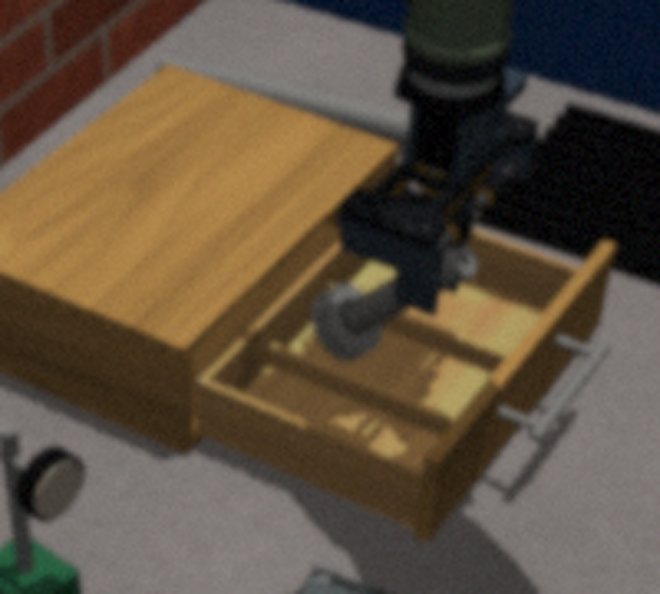

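View pics/t16.png

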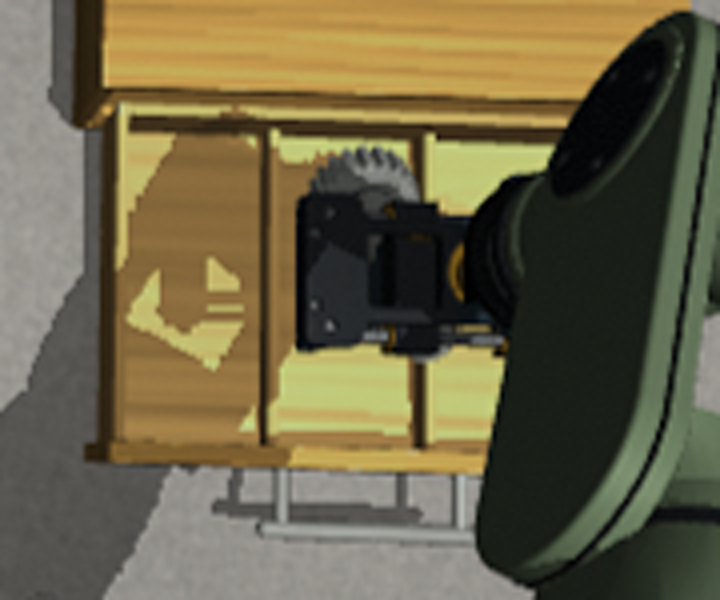

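Call:
move_arm(
  moves=[
    [[0.25,0,-0.4],0,-1],
    [[0.5,0,-0.85],0,-1],
    [[0.8,0,-1.25],0,-1],
    [[1.1,0,-1.65],0,-1],
    [[1.45,0,-2.0],0,-1],
    [[1.8,0,-2.35],0,-1],
    [[2.4,0,-2.5],0,-1],
    [[3.1,0,-2.5],0,-1],
    [[3.8,0,-2.5],0,-1],
    [[4.4,0,-2.5],0,-1],
    [[4.4,0,-2.5],0,-1],
  ],
)

```text
time_s: 20.9
ee_pos: [547.1, -285.9, 129.5]
ee_rot: [19.9, 89.9, 18.1]
force: [1.2, -0.7, 0.0]
gripper_width: 27.8
```

```bash
python3 -c "
from h import *
grab('side','s17.png',(200,20,400,200),3.3)
plan([550,-287.2,40],88.1)
"
```

```text
alt turn -3.1413 q6 -116.82047576474494
shift cm [ 2.97 -0.12  0.29] turn 0.0003 yaw now 88.12 tcp [ 547.12 -285.96  129.7 ] w 27.450073348168033 F [ 1.16 -0.22 -0.99] t 20.95
```

View pics/s17.png

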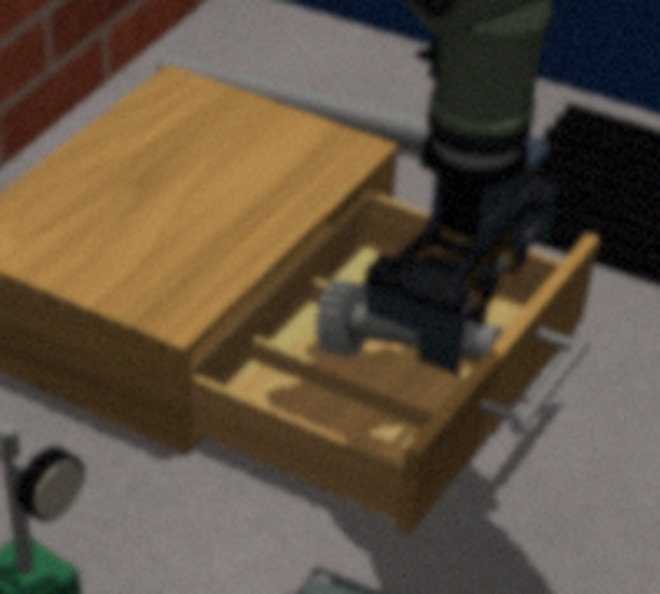

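Call:
move_arm(
  moves=[
    [[-0.6,0,0],0,-1],
    [[-0.6,0,0.8],0,-1],
    [[-0.6,0,1.8],0,-1],
    [[0.2,0,1.8],0,-1],
    [[1,0,1.8],0,-1],
    [[1.8,0,1.8],0,-1],
    [[2.4,0,1.8],0,-1],
    [[2.8,0,1.8],0,-1],
    [[2.8,0,1.8],0,-1],
  ],
)

```text
time_s: 22.08
ee_pos: [564.4, -286.7, 101.9]
ee_rot: [171.2, 90.0, 169.4]
force: [-2.0, -0.5, 0.5]
gripper_width: 27.8
```

```bash
python3 -c "
from h import *
grab('side','s18.png',(200,20,400,200),3.3);grab('top','t18.png',(330,130,510,280),4)
plan([550,-287.2,40],88.1)
"
```

```text
alt turn -3.1413 q6 -116.07939488469395
shift cm [ 0.22 -0.1  -1.45] turn 0.0003 yaw now 88.12 tcp [ 564.52 -286.7   102.24] w 27.9474614230045 F [-2.21 -0.59 -0.42] t 22.175
```

View pics/s18.png

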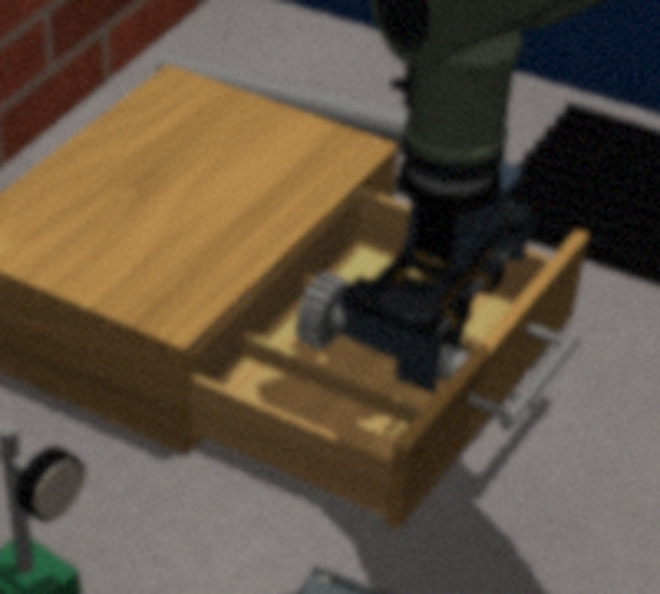

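View pics/t18.png

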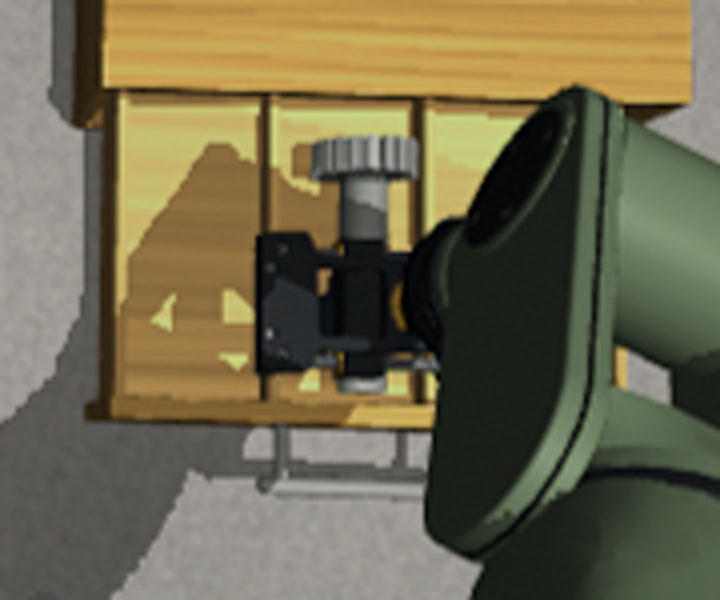

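Call:
move_arm(
  moves=[
    [[0,0,0],0,-0.1],
    [[0,0,0],0,-0.1],
    [[0,0,0],0,-0.1],
    [[-3,0,0],0,-0.1],
    [[-8,0,0],0,-0.1],
    [[-14,0,0],0,-0.1],
    [[-18,0,0],0,-0.1],
    [[-18,0,0],0,-0.1],
  ],
)

```text
time_s: 23.18
ee_pos: [565.8, -287.2, 286.7]
ee_rot: [-25.8, 89.5, -27.7]
force: [-0.5, -0.0, -1.0]
gripper_width: 40.6
```

```bash
python3 -c "
from h import *
grab('side','s19.png',(200,20,400,200),3.3);grab('top','t19.png',(330,130,510,280),4);grab('top','t19f.png')
plan([550,-287.2,40],88.1)
"
```

```text
alt turn -3.1412 q6 -116.08121227676916
shift cm [18.1  -0.16 -1.35] turn 0.0004 yaw now 88.12 tcp [ 563.96 -286.28  280.93] w 41.25090273903184 F [-0.21  0.53 -0.03] t 23.325
```

View pics/s19.png

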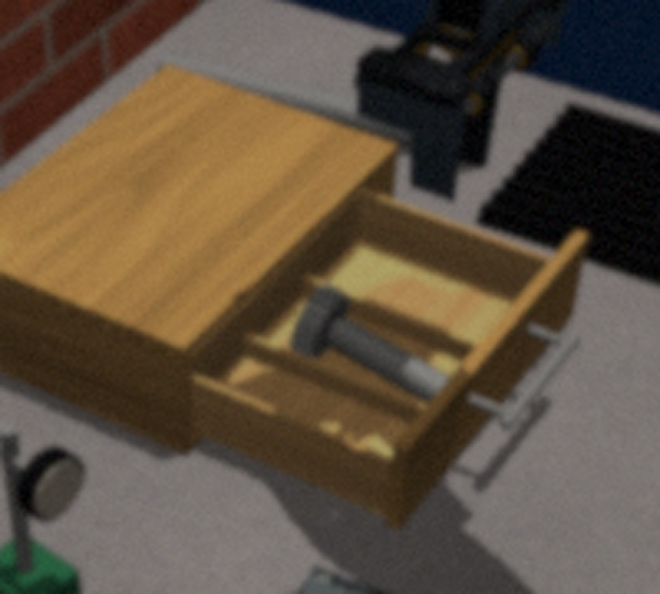

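View pics/t19f.png

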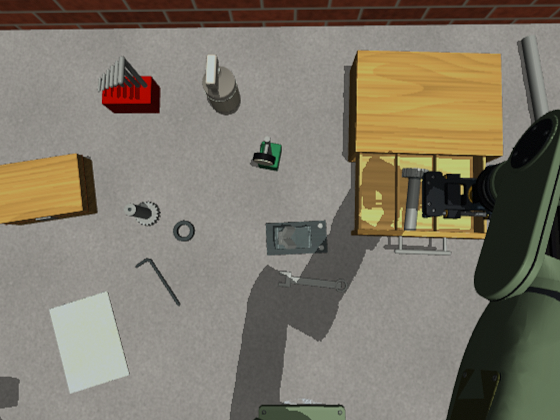

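View pics/t19.png

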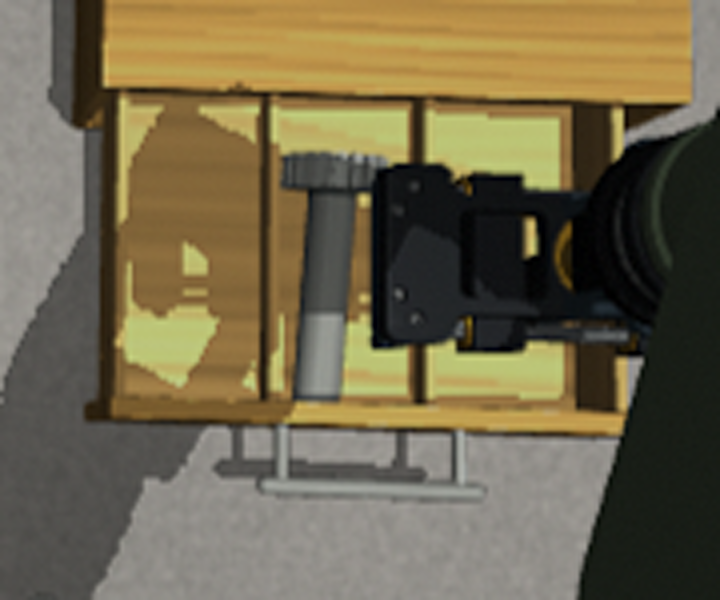

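```bash
python3 -c "
from h import *
for u,v in((395,251.25),(450.75,252.75)): print(at_z('top',u,v,65))
plan([464,-283.5,150],-1.9)
"
```

```text
[ 470.21 -218.99   65.  ]
[ 466.54 -346.9    65.  ]
alt turn 1.5712 q6 -116.08121227676916
shift cm [ 7.11 -0.06 -9.99] turn -1.5704 yaw now 88.12 tcp [ 563.96 -286.28  280.93] w 41.25090273903184 F [-0.21  0.53 -0.03] t 23.325
```

Call:
move_arm(
  moves=[
    [[0,-0.1,-6],0.18,-0.25],
    [[0,-0.1,-10],0.36,-0.25],
    [[0,-0.1,-10],0.54,-0.25],
    [[0,-0.1,-10],0.72,-0.25],
    [[1,-0.1,-10],0.9,-0.25],
    [[3,-0.1,-10],1.08,-0.25],
    [[5,-0.1,-10],1.26,-0.25],
    [[7,-0.1,-10],1.44,-0.25],
    [[7,-0.1,-10],1.571,-0.25],
    [[7,-0.1,-10],1.571,-0.25],
    [[7,-0.1,-10],1.571,-0.25],
  ],
  force=20,
)

```text
time_s: 24.7
ee_pos: [464.3, -284.2, 211.6]
ee_rot: [-117.9, 89.9, 150.3]
force: [0.4, -0.1, 0.5]
gripper_width: 34.4
```

```bash
python3 -c "
from h import *
plan([465,-283.5,66],-1.9)
"
```

```text
alt turn -3.1395 q6 -30.901411017253267
shift cm [ 8.56  0.07 -0.07] turn 0.0021 yaw now -1.78 tcp [ 464.34 -284.24  211.62] w 34.360392330044014 F [ 0.41 -0.13  0.51] t 24.7
```

Call:
move_arm(
  moves=[
    [[4,0.1,0],0,-0.25],
    [[7.5,0.1,0],0,-0.25],
    [[8.5,0.1,0],0,-0.25],
    [[8.5,0.1,0],0,-0.25],
    [[8.5,0.1,0],0,-1],
    [[8.5,0.1,0],0,-1],
    [[8.5,0.1,0],0,-1],
    [[8.5,-1,0],0,-1],
    [[8.5,-1.8,0],0,-1],
    [[8.5,-2.3,0],0,-1],
    [[8.5,-2.8,0],0,-1],
    [[8.5,-3.2,0],0,-1],
    [[8.5,-3.4,0],0,-1],
  ],
)

```text
time_s: 26.32
ee_pos: [439.0, -283.7, 128.3]
ee_rot: [83.9, 88.7, -8.3]
force: [31.4, 9.1, -15.2]
gripper_width: 10.5
```

Call:
move_arm(
  moves=[
    [[0,0.7,0],0,-1],
    [[0,0.7,0],0,-0.25],
    [[0,0.7,0],0,-0.25],
    [[0,0.7,0],0,-0.25],
    [[-6,0.7,0],0,-0.25],
    [[-12,0.7,0],0,-0.25],
    [[-15,0.7,0],0,-0.25],
    [[-15,0.7,0],0,-0.25],
  ],
)

```text
time_s: 27.32
ee_pos: [437.8, -284.1, 279.6]
ee_rot: [54.2, 89.7, -37.7]
force: [-0.4, -1.0, -0.4]
gripper_width: 34.0
```

```bash
python3 -c "
from h import *
grab('top','t20.png',(330,130,510,280),4);grab('top','t20c.png',(90,170,290,310),4);grab('side','s20c.png',(130,230,330,360),4)
plan([561,377,185],3)
"
```

```text
alt turn 3.056 q6 -32.31349403038849
shift cm [  3.14  10.25 -66.38] turn -0.0856 yaw now -1.9 tcp [ 436.57 -283.08  275.63] w 34.49620162226928 F [0.07 0.11 0.27] t 27.475
```

View pics/t20.png

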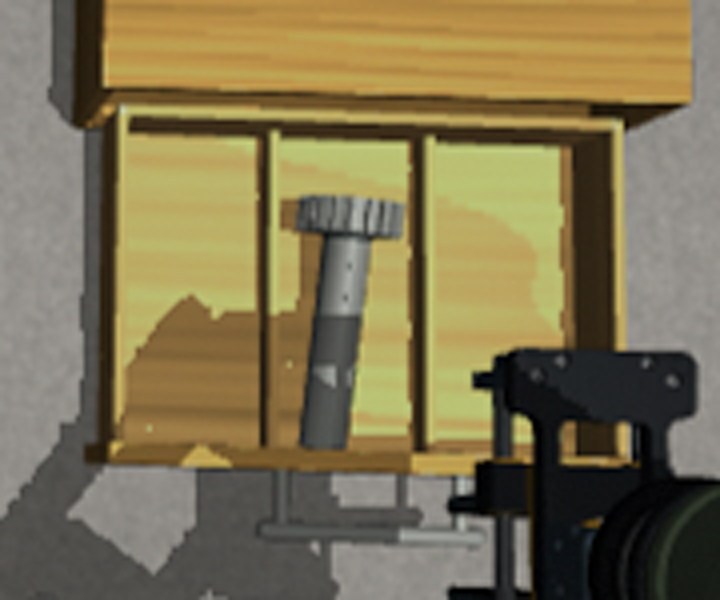

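View pics/t20c.png

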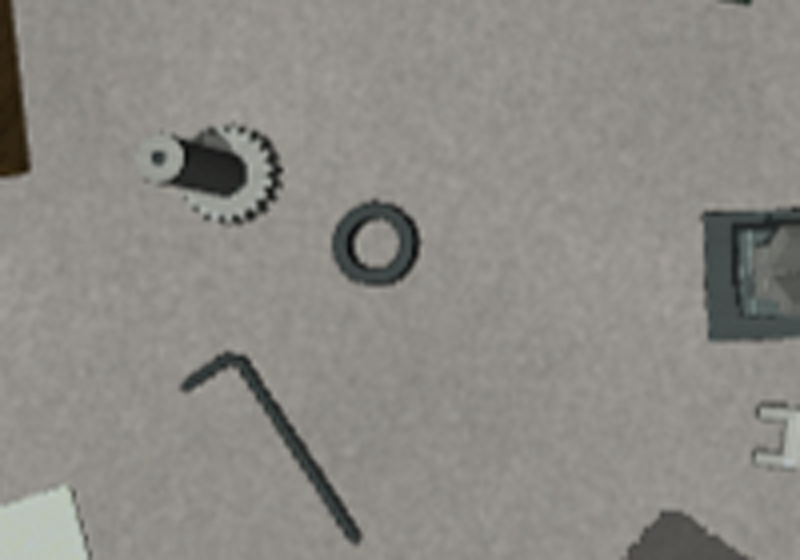

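View pics/s20c.png

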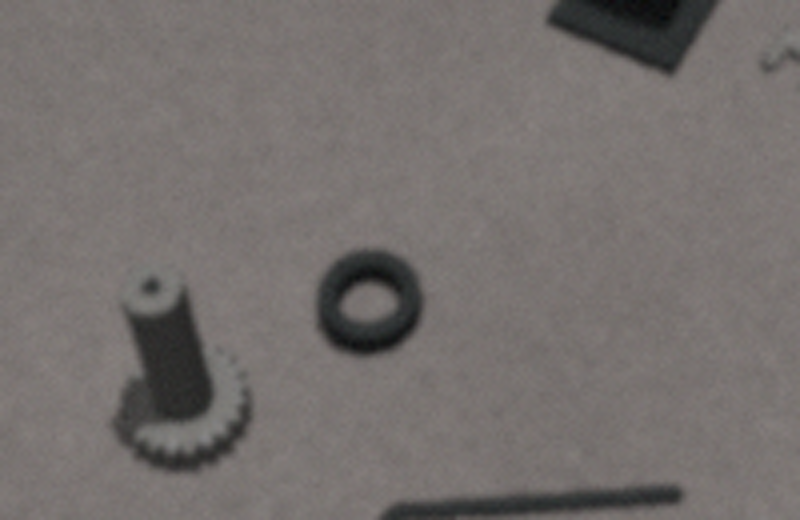

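Call:
move_arm(
  moves=[
    [[0,1,-6],-0.086,0.5],
    [[0,2,-12],-0.086,0.5],
    [[0,3,-18],-0.086,0.5],
    [[0,4,-24],-0.086,0.5],
    [[0,5,-30],-0.086,0.5],
    [[0,6,-36],-0.086,0.5],
    [[0,7,-42],-0.086,0.5],
    [[0,8,-48],-0.086,0.5],
    [[0,9,-54],-0.086,0.5],
    [[0,9.8,-60],-0.086,0.5],
    [[1,10.4,-66.4],-0.086,0.5],
    [[3.1,10.4,-66.4],-0.086,0.5],
    [[3.1,10.4,-66.4],-0.086,0.5],
    [[3.1,10.4,-66.4],-0.086,0.5],
  ],
)

```text
time_s: 29.22
ee_pos: [563.4, 376.0, 245.7]
ee_rot: [-49.2, 89.9, -136.2]
force: [-0.6, 0.2, -0.2]
gripper_width: 68.5
```

```bash
python3 -c "
from h import *
grab('side','s21.png',(100,180,260,340),4);grab('top','t21.png',(60,150,220,270),4)
plan([562,377,100],3)
"
```

```text
alt turn 3.141 q6 29.76220654204775
shift cm [ 8.7  -0.18 -0.11] turn -0.0005 yaw now 2.97 tcp [563.76 375.94 247.01] w 68.39728527559923 F [ 0.23 -0.41 -0.17] t 29.325
```

View pics/s21.png

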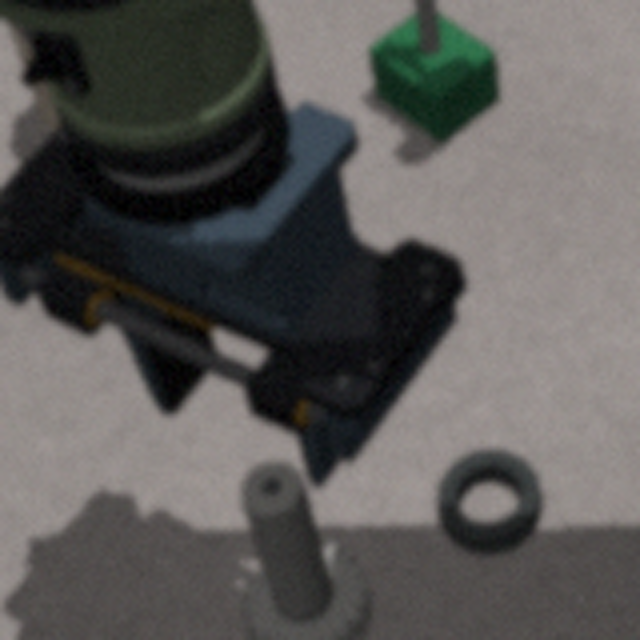

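View pics/t21.png

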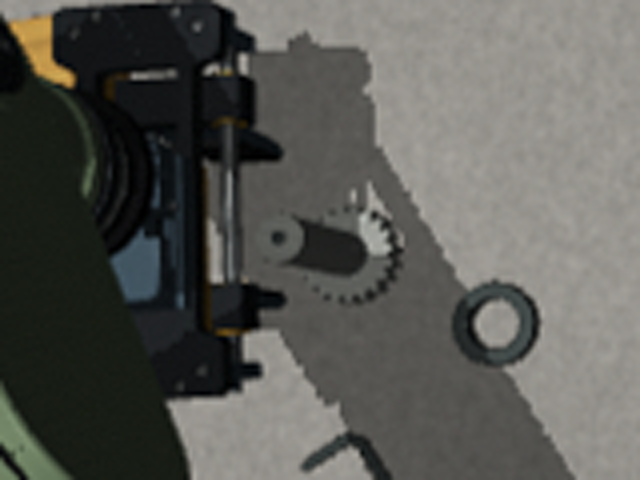

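```bash
python3 -c "
from h import *
p=status.state()['ee_pos']
f=lambda n,q,o:(proj(n,q)+.5-o)*4
for q in(p-[0,0,78],[562,377,120],[558,377,120]): print(q,f('top',q,[60,150]),f('side',q,[100,180]))
for z in (110,120): print(at_z('top',130.2,208.75,z),at_z('side',167.2,301.2,z))
"
```

```text
[563.76 375.94 169.01] [248.27 230.7 ] [258.99 416.25]
[562, 377, 120] [283.87 243.16] [278.07 480.52]
[558, 377, 120] [283.62 250.36] [285.31 484.55]
[566.46 381.8  110.  ] [567.8  377.19 110.  ]
[565.43 377.72 120.  ] [562.76 381.12 120.  ]
```

Call:
move_arm(
  moves=[
    [[3,0,-0.2],0,0.5],
    [[6,0,-0.2],0,0.5],
    [[8,0,-0.2],0,0.5],
    [[8.6,0,-0.2],0,0.5],
    [[8.6,0,-0.2],0,0.5],
    [[8.6,0,-0.2],0,-1],
    [[8.6,0,-0.2],0,-1],
    [[8.6,0,-0.2],0,-1],
    [[8.6,0,-0.2],0,-1],
    [[8.6,0,-0.2],0,-1],
  ],
  force=40,
)

```text
time_s: 30.58
ee_pos: [563.4, 378.7, 160.3]
ee_rot: [91.8, 90.0, 4.8]
force: [1.3, 0.1, 1.2]
gripper_width: 28.0
```

Call:
move_arm(
  moves=[
    [[-2,0,0],0,-1],
    [[-5,0,0],0,-1],
    [[-8,0,0],0,-1],
    [[-8,0,0],0,-1],
  ],
)

```text
time_s: 31.08
ee_pos: [564.0, 379.2, 242.0]
ee_rot: [119.3, 89.7, 32.4]
force: [0.1, 0.1, -4.3]
gripper_width: 27.5
```

```bash
python3 -c "
from h import *
plan([430,195,130],3)
"
```

```text
alt turn -3.141 q6 29.912687842765592
shift cm [  5.11 -14.38  17.7 ] turn 0.0006 yaw now 3.04 tcp [564.01 379.24 242.01] w 27.527322677086783 F [ 0.12  0.1  -4.3 ] t 31.075
```

Call:
move_arm(
  moves=[
    [[0,-3.5,4.4],0,-1],
    [[0,-7,8.8],0,-1],
    [[0,-10.5,13.2],0,-1],
    [[0,-14.4,17.7],0,-1],
    [[0,-14.4,17.7],0,-1],
    [[3,-14.4,17.7],0,-1],
    [[6,-14.4,17.7],0,-1],
    [[7.7,-14.4,17.7],0,-1],
    [[8.0,-14.4,17.7],0,-1],
    [[8.0,-14.4,17.7],0,-1],
  ],
)

```text
time_s: 32.33
ee_pos: [428.1, 194.4, 159.6]
ee_rot: [-73.1, 89.8, -160.1]
force: [-3.6, 0.3, 2.0]
gripper_width: 27.2
```

```bash
python3 -c "
from h import *
plan([430,195,100],3)
grab('side','s22.png',(200,170,360,330),4)
"
```

```text
alt turn -3.1407 q6 19.959492591056062
shift cm [-0.04  0.19 -0.05] turn 0.0009 yaw now 3.05 tcp [428.14 194.43 159.56] w 27.204238288427756 F [-3.63  0.29  1.99] t 32.325
```

View pics/s22.png

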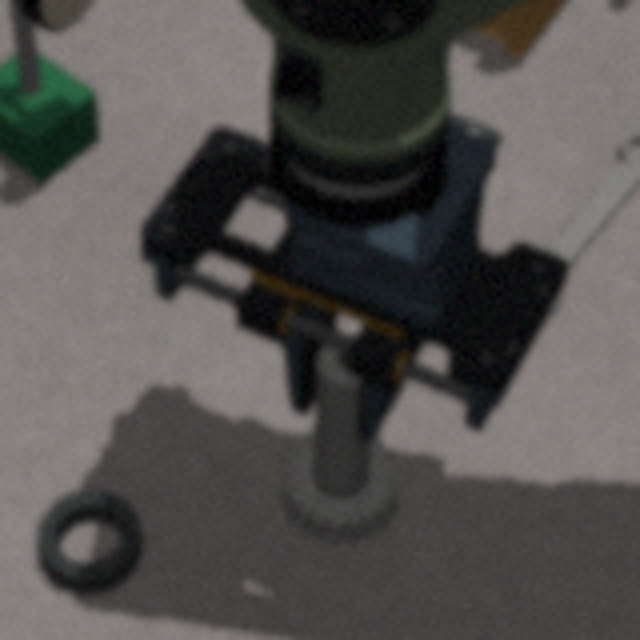

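Standing on the bench in the grip; tilt it with a light grip, then clamp and lift.

Call:
move_arm(
  moves=[
    [[0,0,0],0,-1],
    [[-0.15,0,-0.9],0,-1],
    [[-0.3,0,-1.8],0,-1],
    [[-0.35,0,-2.7],0,-1],
    [[-0.35,0,-3.6],0,-1],
    [[-0.25,0,-4.5],0,-1],
    [[-0.1,0,-5.4],0,-1],
    [[0.15,0,-6.3],0,-1],
    [[0.45,0,-7.1],0,-1],
    [[0.8,0,-7.9],0,-1],
    [[0.8,0,-7.9],0,-1],
  ],
  force=12,
)

```text
time_s: 33.75
ee_pos: [425.2, 274.1, 154.4]
ee_rot: [112.3, 89.9, 25.3]
force: [-2.2, -2.7, 11.4]
gripper_width: 27.8
```

Call:
move_arm(
  moves=[
    [[0,0,0],0,-1],
    [[0,0,0],0,-1],
    [[-2,0,0],0,-1],
    [[-6,0,0],0,-1],
    [[-10,0,0],0,-1],
    [[-10,0,0],0,-1],
  ],
  force=60,
)

```text
time_s: 34.5
ee_pos: [426.1, 274.4, 254.9]
ee_rot: [118.7, 89.6, 31.8]
force: [1.0, 0.7, -4.5]
gripper_width: 26.9
```

```bash
python3 -c "
from h import *
plan([502,26,203],3)
grab('side','s23.png',(200,170,360,330),4); grab('top','t23.png',(100,180,300,320),4)
g=status.state()['ee_pos']-[0,0,60]
for th in(40,45,50):
  d=np.array([-.052,1,0])*np.sin(np.radians(th))+[0,0,np.cos(np.radians(th))]
  print(th,[(proj('side',g+d*k)+.5-[200,170])*4 for k in(20,-80)],[(proj('top',g+d*k)+.5-[100,180])*4 for k in(20,-80)])
"
```

```text
alt turn -3.141 q6 28.445279351505167
shift cm [-0.86  6.27 25.2 ] turn 0.0006 yaw now 3.03 tcp [426.07 274.38 254.94] w 26.924059205332927 F [ 1.04  0.66 -4.5 ] t 34.5
40 [array([253.06, 393.5 ]), array([320.1 , 385.53])] [array([228.37, 388.23]), array([395.27, 371.04])]
45 [array([251.61, 397.42]), array([325.34, 371.47])] [array([226.55, 388.18]), array([402.9 , 371.09])]
50 [array([250.28, 401.31]), array([330.19, 357.52])] [array([225.02, 388.11]), array([409.63, 371.24])]
```

View pics/s23.png

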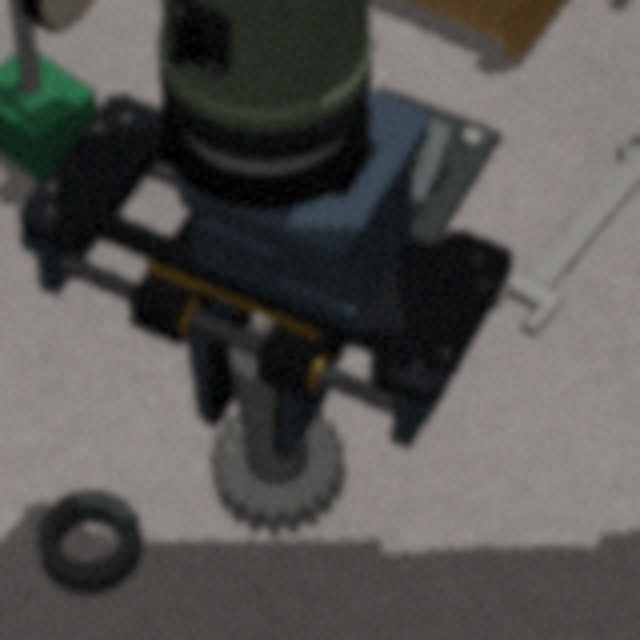

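View pics/t23.png

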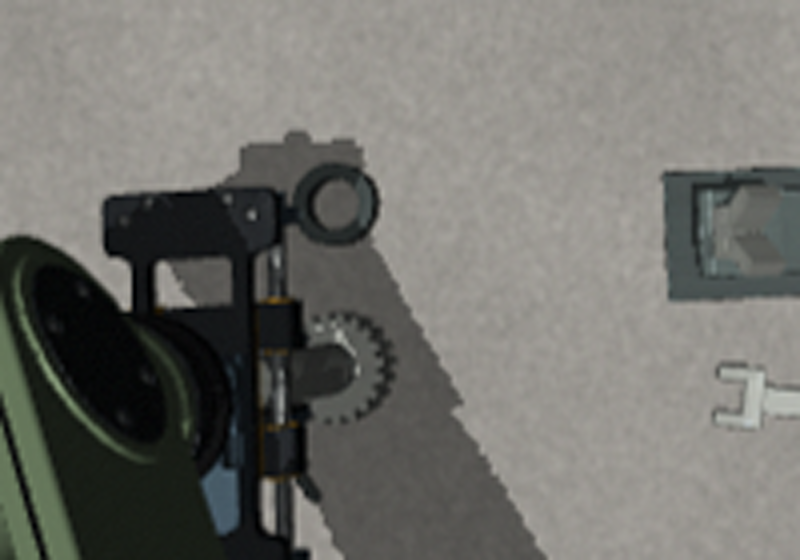

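Call:
move_arm(
  moves=[
    [[0,0,4],0,-1],
    [[0,0,7.9],0,-1],
    [[4,0,7.9],0,-1],
    [[7,0,7.9],0,-1],
    [[9,0,7.9],0,-1],
    [[9.4,0,7.9],0,-1],
    [[9.4,0,7.9],0,-1],
  ],
  force=20,
)

```text
time_s: 35.48
ee_pos: [428.5, 194.3, 157.5]
ee_rot: [-68.2, 89.9, -155.2]
force: [1.0, 0.3, -4.7]
gripper_width: 27.5
```

```bash
python3 -c "
from h import *
plan([426,195,105],3)
grab('top','t24.png',(150,220,290,310),5);grab('side','s24.png',(200,170,360,330),4)
"
```

```text
alt turn -3.141 q6 19.95375056984723
shift cm [-0.75 -0.25 -0.09] turn 0.0006 yaw now 3.04 tcp [428.55 194.27 157.54] w 27.539420686138012 F [ 0.99  0.29 -4.7 ] t 35.475
```

View pics/s24.png

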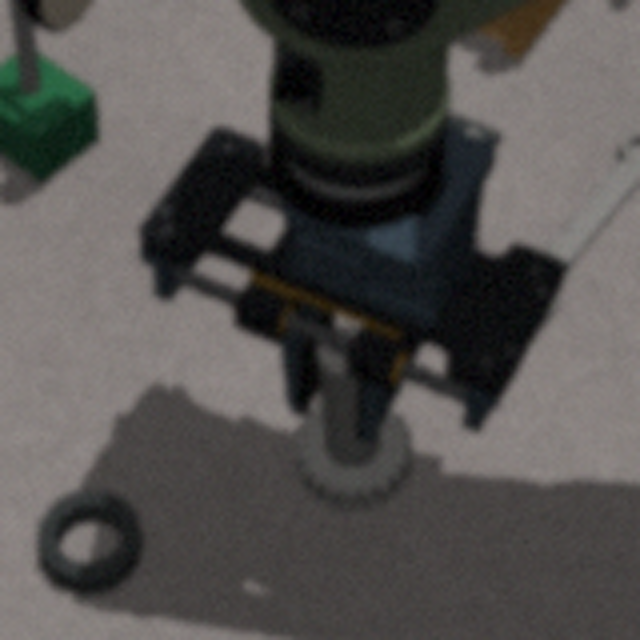

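View pics/t24.png

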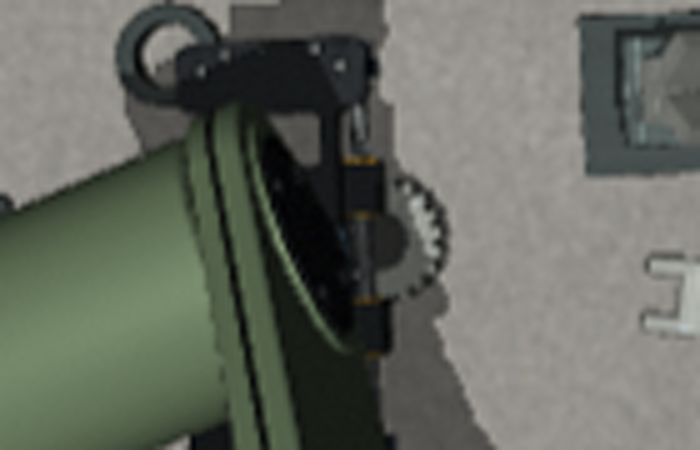

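Call:
move_arm(
  moves=[
    [[0.5,0,0],0,-1],
    [[1.0,0,0],0,-1],
    [[1.0,0,0],0,-1],
  ],
)

```text
time_s: 35.95
ee_pos: [430.2, 194.5, 151.6]
ee_rot: [97.7, 89.7, 10.8]
force: [-3.2, -4.3, 19.1]
gripper_width: 28.0
```

Call:
move_arm(
  moves=[
    [[0.4,0,0],0,-1],
    [[0.4,0,0],0,-1],
  ],
)

```text
time_s: 36.2
ee_pos: [430.4, 194.4, 148.1]
ee_rot: [96.7, 89.7, 9.7]
force: [-4.1, -4.0, 22.3]
gripper_width: 27.9
```

Call:
move_arm(
  moves=[
    [[-0.3,0,0],0,-0.8],
    [[-0.3,0,0],0,0.2],
    [[-0.3,0,0],0,0.2],
    [[-0.3,0,0],0,0.2],
    [[-2,0,0],0,0.2],
    [[-8,0,0],0,0.2],
    [[-12,0,0],0,0.2],
    [[-12,0,0],0,0.2],
  ],
)

```text
time_s: 37.2
ee_pos: [430.3, 195.0, 267.2]
ee_rot: [109.6, 89.6, 22.6]
force: [1.0, -0.5, -0.9]
gripper_width: 54.5
```

```bash
python3 -c "
from h import *
plan([430,195,105],3)
grab('top','t25.png',(150,220,290,310),5);grab('side','s25.png',(200,170,360,330),4)
"
```

```text
alt turn -3.1409 q6 19.945964051200345
shift cm [10.22 -0.1   0.02] turn 0.0007 yaw now 3.04 tcp [430.32 195.01 267.2 ] w 54.53608651462722 F [ 0.98 -0.51 -0.87] t 37.2
```

View pics/s25.png

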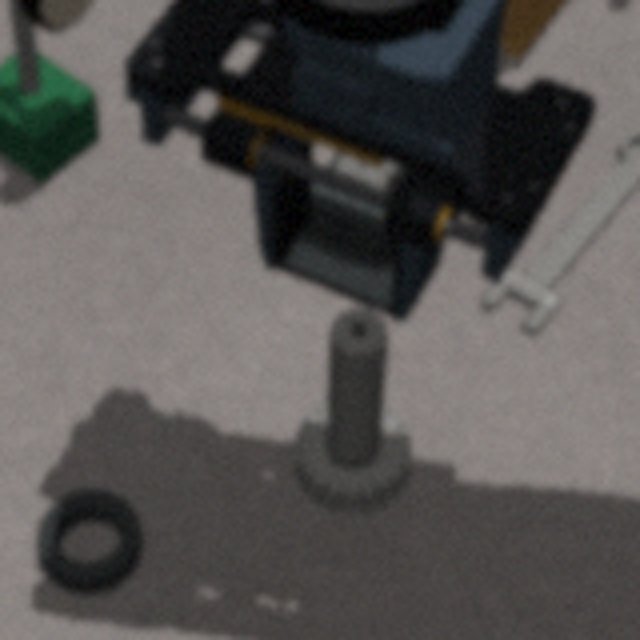

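View pics/t25.png

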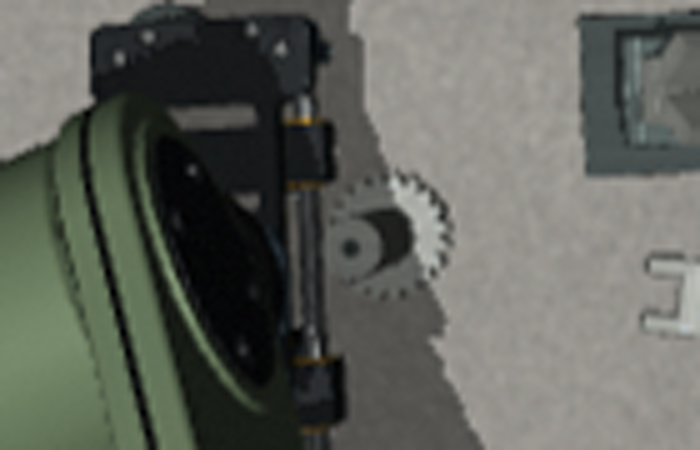

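```bash
python3 -c "
from h import *
print(at_z('top',219.5,268.7,120),at_z('side',289,251.5,120),tri((219.5,268.7),(289,251.5)))
print(at_z('top',229,266.2,20))
plan([431,182,105],3)
"
```

```text
[433.73 177.82 120.  ] [430.97 177.46 120.  ] (array([432.48, 177.41, 119.11]), np.float64(2.657351109907663))
[434.29 171.68  20.  ]
alt turn -3.1409 q6 19.944725399770004
shift cm [9.88 0.19 1.23] turn 0.0007 yaw now 3.04 tcp [428.54 194.22 263.78] w 54.46913055418952 F [-0.43 -0.52 -0.74] t 37.3
```

Call:
move_arm(
  moves=[
    [[0,0.3,1.8],0,0.2],
    [[4,0.3,1.8],0,0.2],
    [[8,0.3,1.8],0,0.2],
    [[9.9,0.3,1.8],0,0.2],
    [[9.9,0.3,1.8],0,0.2],
    [[9.9,0.3,1.8],0,-1],
    [[9.9,0.3,1.8],0,-1],
    [[9.9,0.3,1.8],0,-1],
    [[9.9,0.3,1.8],0,-1],
  ],
  force=8,
)

```text
time_s: 38.42
ee_pos: [432.4, 176.5, 165.7]
ee_rot: [-99.0, 90.0, 174.0]
force: [-2.9, 0.5, 4.1]
gripper_width: 27.8
```

Call:
move_arm(
  moves=[
    [[-0.1,0,-0.9],0,-1],
    [[-0.25,0,-1.9],0,-1],
    [[-0.3,0,-2.8],0,-1],
    [[-0.25,0,-3.8],0,-1],
    [[-0.2,0,-4.7],0,-1],
    [[-0.2,0,-4.7],0,-1],
  ],
)

```text
time_s: 39.17
ee_pos: [430.2, 224.2, 166.9]
ee_rot: [-101.8, 90.0, 171.3]
force: [-1.6, -0.5, 1.8]
gripper_width: 28.3
```

```bash
python3 -c "
from h import *
plan([430,195,105],3)
grab('top','t26.png',(150,220,290,310),5)
"
```

```text
alt turn -3.1401 q6 23.067698628517952
shift cm [ 0.19 -0.18  2.91] turn 0.0015 yaw now 3.09 tcp [430.2  224.18 166.89] w 28.250501758968902 F [-1.62 -0.47  1.81] t 39.175
```

View pics/t26.png

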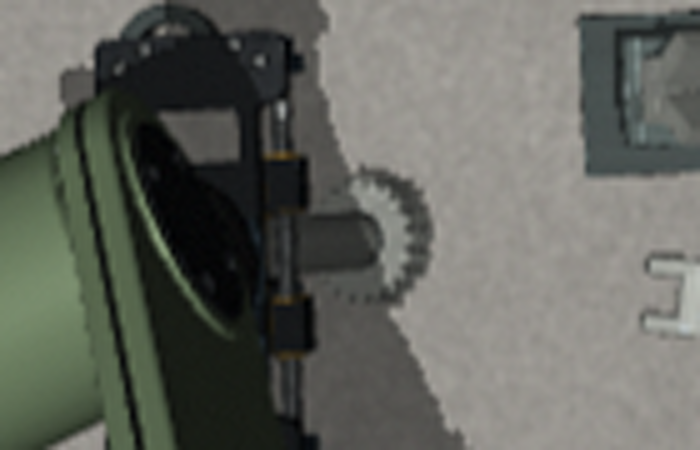

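Call:
move_arm(
  moves=[
    [[0.15,0,-0.95],0,-1],
    [[0.45,0,-1.9],0,-1],
    [[0.85,0,-2.8],0,-1],
    [[1.3,0,-3.65],0,-1],
    [[1.3,0,-3.65],0,-1],
  ],
)

```text
time_s: 39.85
ee_pos: [428.3, 261.0, 154.0]
ee_rot: [-177.1, 90.0, 96.0]
force: [-3.5, 1.0, 4.6]
gripper_width: 29.8
```

Call:
move_arm(
  moves=[
    [[0,0,0],0,-1],
    [[0,0,0],0,-1],
    [[0,0,0],0,-1],
    [[-2,0,0],0,-1],
    [[-6,0,0],0,-1],
    [[-10,0,0],0,-1],
    [[-10,0,0],0,-1],
  ],
  force=60,
)

```text
time_s: 40.72
ee_pos: [429.2, 260.9, 255.9]
ee_rot: [132.0, 89.7, 45.0]
force: [0.3, -0.5, -3.4]
gripper_width: 27.1
```

```bash
python3 -c "
from h import *
plan([502,26,203],3)
grab('side','s27.png',(200,170,360,330),4); grab('top','t27.png',(100,180,300,320),4)
g=status.state()['ee_pos']-[0,0,60]
for th in(35,40,45,50):
  d=np.array([-.052,1,0])*np.sin(np.radians(th))+[0,0,np.cos(np.radians(th))]
  print(th,[(proj('side',g+d*k)+.5-[200,170])*4 for k in(15,-85)],[(proj('top',g+d*k)+.5-[100,180])*4 for k in(15,-85)])
"
```

```text
alt turn 3.1415 q6 26.90133157421882
shift cm [-0.78  6.04 23.84] turn -0.0001 yaw now 2.99 tcp [429.23 260.91 255.9 ] w 27.09533644623606 F [ 0.31 -0.51 -3.4 ] t 40.725
35 [array([267.57, 362.12]), array([325.26, 374.92])] [array([265.61, 380.55]), array([417.98, 364.2 ])]
40 [array([266.41, 365.03]), array([331.13, 360.15])] [array([264.  , 380.55]), array([427.12, 364.12])]
45 [array([265.33, 367.93]), array([336.63, 345.39])] [array([262.6 , 380.53]), array([435.4 , 364.13])]
50 [array([264.35, 370.81]), array([341.73, 330.74])] [array([261.41, 380.48]), array([442.75, 364.24])]
```

View pics/s27.png

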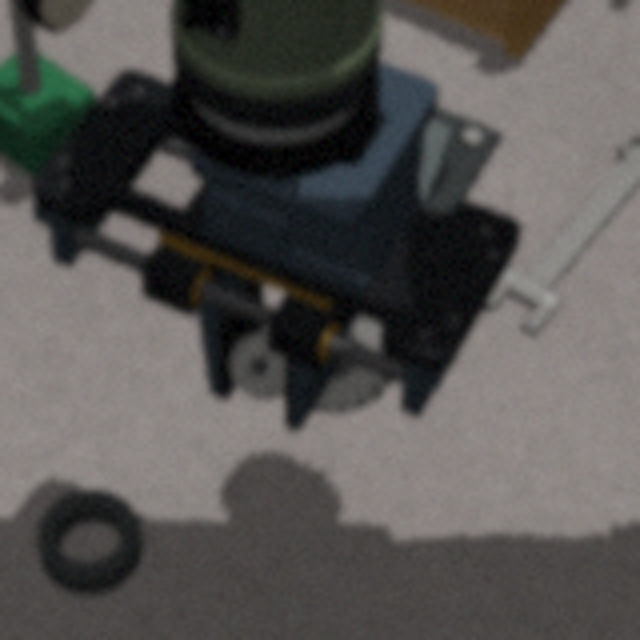

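View pics/t27.png

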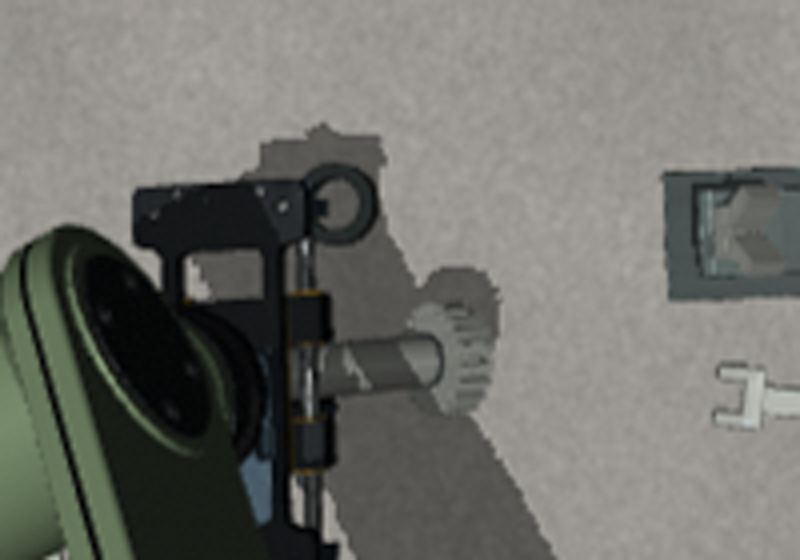

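```bash
python3 -c "
from h import *
plan([501,31,205],3)"
```

```text
alt turn -3.1415 q6 26.903216075175884
shift cm [-1.25  6.14 23.22] turn 0.0001 yaw now 3.01 tcp [427.43 259.69 252.6 ] w 26.60043285177802 F [-0.31  0.02 -4.42] t 40.825
```

Call:
move_arm(
  moves=[
    [[-1,1.5,5.8],0,-1],
    [[-1.2,3,11.6],0,-1],
    [[-1.2,4.5,17.4],0,-1],
    [[-1.2,6.1,23.2],0,-1],
    [[-1.2,6.1,23.2],0,-1],
    [[-1.2,6.1,23.2],0,-1],
    [[-1.2,6.1,23.2],0,-1],
  ],
)

```text
time_s: 41.7
ee_pos: [500.8, 32.6, 265.2]
ee_rot: [-103.2, 89.9, 169.9]
force: [-0.6, 0.4, -3.9]
gripper_width: 27.2
```

```bash
python3 -c "
from h import *
plan([501,31,152.5],3)"
```

```text
alt turn -3.1394 q6 -0.738796838048337
shift cm [5.27 0.02 0.17] turn 0.0022 yaw now 3.13 tcp [500.82  32.63 265.21] w 27.239635651830515 F [-0.62  0.37 -3.86] t 41.7
```

Call:
move_arm(
  moves=[
    [[2.5,0,0.2],0,-1],
    [[5.3,0,0.2],0,-1],
    [[5.3,0,0.2],0,-1],
    [[6.3,0,-0.8],0,-1],
    [[7.3,0,-1.8],0,-1],
    [[7.8,0,-2.3],0,-1],
    [[8.2,0,-2.7],0,-1],
    [[8.2,0,-2.7],0,-1],
  ],
)

```text
time_s: 42.7
ee_pos: [500.1, 58.6, 184.1]
ee_rot: [-59.6, 90.0, -146.6]
force: [0.2, -0.9, -3.7]
gripper_width: 27.1
```

```bash
python3 -c "
from h import *
plan([499.2,66.3,117.1],3)
grab('side','s28.png',(240,140,360,240),6)"
```

```text
alt turn -3.1405 q6 2.3291196469611193
shift cm [ 0.7  -0.05 -0.77] turn 0.0011 yaw now 3.06 tcp [500.1   58.64 184.08] w 27.14627701427125 F [ 0.23 -0.89 -3.73] t 42.7
```

View pics/s28.png

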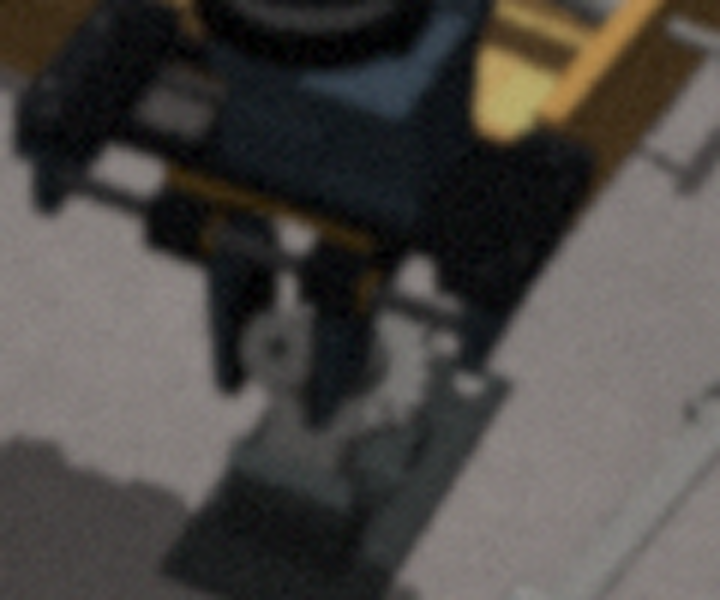

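Call:
move_arm(
  moves=[
    [[0.3,0,-0.3],0,-1],
    [[0.6,0,-0.6],0,-1],
    [[0.75,0,-0.75],0,-1],
    [[0.75,0,-0.75],0,-1],
  ],
)

```text
time_s: 43.25
ee_pos: [499.5, 64.4, 177.9]
ee_rot: [-6.6, 89.8, -93.4]
force: [-2.9, -6.3, 7.1]
gripper_width: 27.2
```

Call:
move_arm(
  moves=[
    [[0.15,0,0.15],0,-1],
    [[0.3,0,0.3],0,-1],
    [[0.3,0,0.3],0,-1],
  ],
)

```text
time_s: 43.62
ee_pos: [499.6, 62.1, 175.9]
ee_rot: [6.3, 89.9, -80.6]
force: [-5.4, -2.4, 14.0]
gripper_width: 26.9
```

Contact with the V and the stop; release and look.

Call:
move_arm(
  moves=[
    [[0,0,0],0,-0.9],
    [[0,0,0],0,0.1],
    [[0,0,0],0,0.1],
    [[0,0,0],0,0.1],
    [[-2,0,0],0,0.1],
    [[-5,0,0],0,0.1],
    [[-8,0,0],0,0.1],
    [[-8,0,0],0,0.1],
    [[-8,0,0],0,0.1],
  ],
  force=10,
)

```text
time_s: 44.75
ee_pos: [499.4, 62.9, 252.7]
ee_rot: [-85.3, 89.9, -172.2]
force: [0.2, 0.5, -1.0]
gripper_width: 50.1
```

```bash
python3 -c "
from h import *
plan([499.3,56.6,107.5],3)
e=np.array([503.2,-10.7,40])+np.array([-.052,1,0])*120*.707+[0,0,120*.707]
print((proj('side',e)+.5-[240,140])*6)
grab('side','s29.png',(240,140,360,240),6)"
```

```text
alt turn -3.1409 q6 2.833634643707005
shift cm [ 8.53 -0.03  0.63] turn 0.0007 yaw now 3.04 tcp [499.44  62.89 252.75] w 50.11180373659667 F [ 0.2   0.55 -0.95] t 44.75
[271.51 374.85]
```

View pics/s29.png

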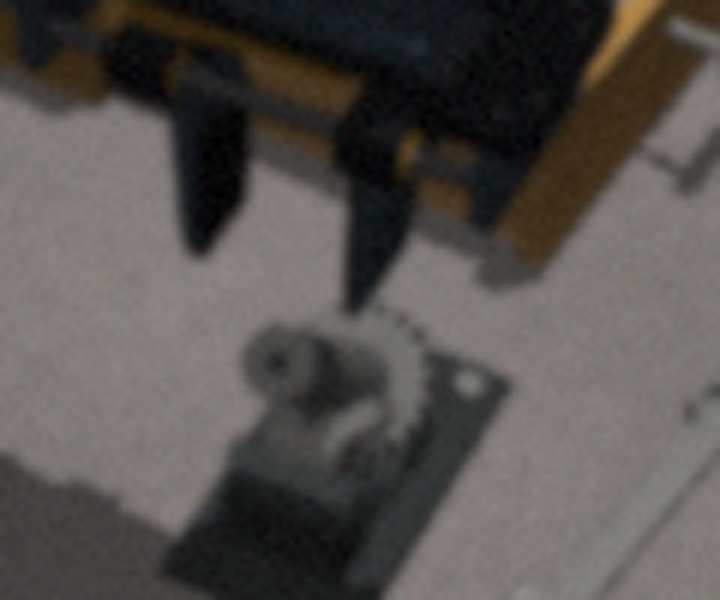

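```bash
python3 -c "
from h import *
im=np.mean([viewer.grab_frame('side')[140:240,240:360,::-1].astype(float) for _ in range(10)],0)
im=np.clip(im*1.6,0,255).astype(np.uint8)
im=cv2.resize(im,None,fx=6.6,fy=6,interpolation=cv2.INTER_CUBIC) if 0 else cv2.resize(im,None,fx=6,fy=6,interpolation=cv2.INTER_CUBIC)
cv2.imwrite('pics/s30.png',im)"
```

```text
(no output)
```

View pics/s30.png

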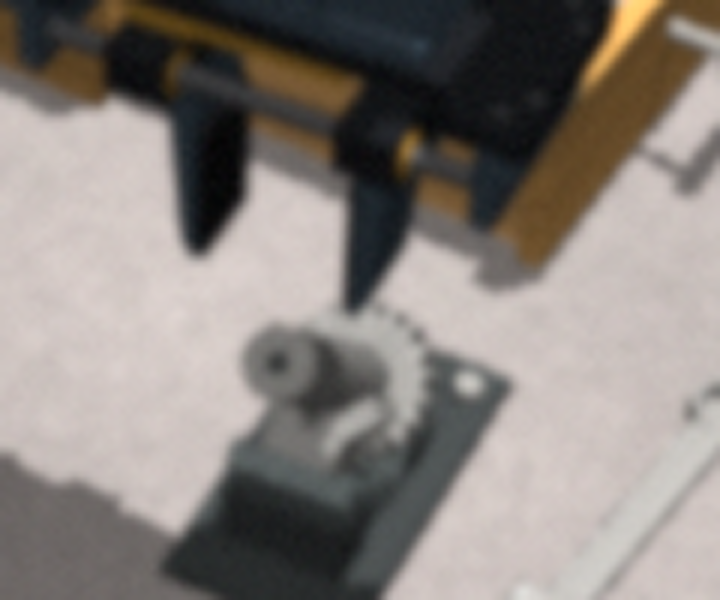

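Call:
move_arm(
  moves=[
    [[0,0,0.6],0,0.1],
    [[3,0,0.6],0,0.1],
    [[6,0,0.6],0,0.1],
    [[8,0,0.6],0,0.1],
    [[8.5,0,0.6],0,0.1],
    [[8.5,0,0.6],0,-1],
    [[8.5,0,0.6],0,-1],
    [[8.5,0,0.6],0,-1],
    [[8.8,0,0.3],0,-1],
    [[8.9,0,0.4],0,-1],
    [[9.0,0,0.7],0,-1],
    [[9.0,0,0.7],0,-1],
  ],
  force=10,
)

```text
time_s: 46.8
ee_pos: [500.1, 57.6, 165.2]
ee_rot: [170.7, 89.8, 83.6]
force: [-4.9, 6.6, 10.6]
gripper_width: 27.7
```

Call:
move_arm(
  moves=[
    [[0,0,0],0,0.1],
    [[0,0,0],0,0.1],
    [[0,0,0],0,0.1],
    [[-2,0,0],0,0.1],
    [[-5,0,0],0,0.1],
    [[-8,0,0],0,0.1],
    [[-8,0,0],0,0.1],
    [[-8,0,0],0,0.1],
  ],
)

```text
time_s: 47.8
ee_pos: [499.8, 55.8, 242.7]
ee_rot: [-82.3, 89.9, -169.3]
force: [0.1, -0.2, 0.3]
gripper_width: 50.4
```

```bash
python3 -c "
from h import *
plan([499.3,56.6,107.5],3)
im=np.mean([viewer.grab_frame('side')[140:240,240:360,::-1].astype(float) for _ in range(6)],0)
im=np.clip(im*1.6,0,255).astype(np.uint8)
im=cv2.resize(im,None,fx=6,fy=6,interpolation=cv2.INTER_CUBIC)
cv2.imwrite('pics/s31.png',im)"
```

```text
alt turn -3.141 q6 2.0381068297328078
shift cm [ 7.52 -0.03 -0.08] turn 0.0006 yaw now 3.03 tcp [499.78  55.81 242.72] w 50.39461789279213 F [ 0.09 -0.15  0.34] t 47.8
```

View pics/s31.png

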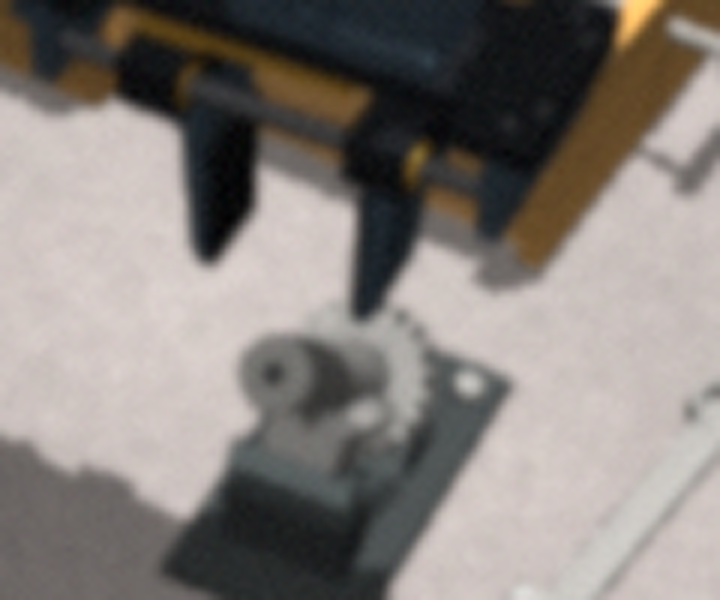

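Call:
move_arm(
  moves=[
    [[3,0,0],0,0.1],
    [[6,0,0],0,0.1],
    [[7.4,0,0],0,0.1],
    [[7.4,0,0],0,0.1],
    [[7.4,0,0],0,-1],
    [[7.4,0,0],0,-1],
    [[7.4,0,0],0,-1],
    [[7.4,0,0],0,-1],
  ],
  force=60,
)

```text
time_s: 49.1
ee_pos: [500.0, 56.0, 170.5]
ee_rot: [-151.1, 90.0, 121.9]
force: [-2.3, 0.3, 5.8]
gripper_width: 27.3
```

Call:
move_arm(
  moves=[
    [[-0.7,0,0.7],0,-1],
    [[-1.5,0,1.5],0,-1],
    [[-2.5,0,2.5],0,-1],
    [[-3.5,0,3.5],0,-1],
    [[-6,0,3.5],0,-1],
    [[-10,0,3.5],0,-1],
    [[-13,0,3.5],0,-1],
    [[-13,0,3.5],0,-1],
  ],
)

```text
time_s: 50.1
ee_pos: [503.2, 19.8, 301.9]
ee_rot: [69.0, 89.7, -17.9]
force: [-0.5, 0.5, -4.7]
gripper_width: 27.4
```

```bash
python3 -c "
from h import *
from dr import D
grab('side','s32.png',(200,60,400,240),3.3)
c=D(144,94.5,-50);print(c)
plan([580,-192.5,180],88.1)
"
```

```text
[ 587.05 -193.03   15.  ]
alt turn 1.6566 q6 -1.9736800646138415
shift cm [ 6.03  6.65 21.62] turn -1.485 yaw now 3.02 tcp [502.13  20.01 299.89] w 27.178932825110817 F [-0.24  0.04 -4.6 ] t 50.15
```

View pics/s32.png

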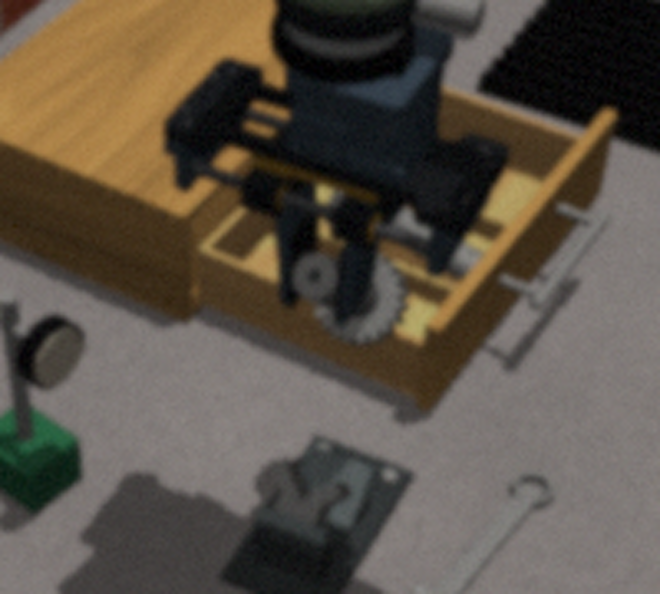

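Call:
move_arm(
  moves=[
    [[0,1,3],-0.18,-1],
    [[0,2,6],-0.36,-1],
    [[0,3,9],-0.54,-1],
    [[0,4,12],-0.72,-1],
    [[0,5,15],-0.9,-1],
    [[0,6,18],-1.08,-1],
    [[0,7,21.6],-1.26,-1],
    [[0,7,21.6],-1.42,-1],
    [[2,7,21.6],-1.485,-1],
    [[4,7,21.6],-1.485,-1],
    [[5,7,21.6],-1.485,-1],
    [[5,7,21.6],-1.485,-1],
  ],
)

```text
time_s: 51.65
ee_pos: [582.7, -191.1, 247.8]
ee_rot: [171.4, 89.8, 169.6]
force: [1.0, -0.4, -3.5]
gripper_width: 27.1
```

```bash
python3 -c "
from h import *
grab('side','s33.png',(200,40,400,220),3.3);grab('top','t33.png',(330,130,510,280),4)
plan([584,-192.3,108],88.1)
"
```

```text
alt turn -3.1412 q6 -107.3204910148128
shift cm [ 8.18 -0.1   0.04] turn 0.0004 yaw now 88.13 tcp [ 583.6  -191.22  249.83] w 27.15037444347156 F [ 1.1  -0.33 -3.37] t 51.75
```

View pics/s33.png

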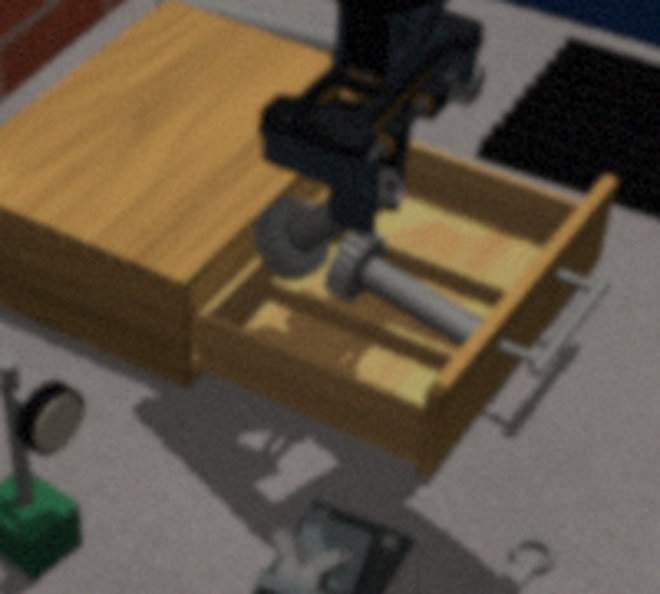

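View pics/t33.png

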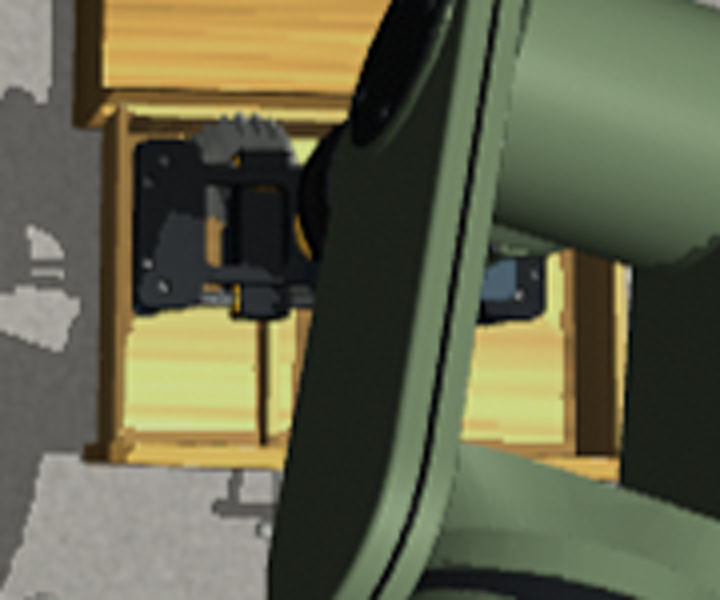

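Call:
move_arm(
  moves=[
    [[2,0.1,0.4],0,-1],
    [[4,0.1,0.4],0,-1],
    [[6,0.1,0.4],0,-1],
    [[7.7,0.1,0.4],0,-1],
    [[8.1,0.1,0.4],0,-1],
    [[8.1,0.1,0.4],0,-1],
  ],
)

```text
time_s: 52.5
ee_pos: [587.8, -190.3, 169.1]
ee_rot: [-24.7, 90.0, -26.6]
force: [0.3, -0.1, -3.9]
gripper_width: 27.3
```

Call:
move_arm(
  moves=[
    [[0.2,0,0],0,-1],
    [[0.4,0,0],0,-1],
    [[0.4,0,0],0,-1],
  ],
  force=9,
)

```text
time_s: 52.88
ee_pos: [588.7, -190.5, 167.3]
ee_rot: [-15.2, 89.7, -17.1]
force: [-1.9, 0.9, 4.0]
gripper_width: 27.5
```

```bash
python3 -c "
from h import *
grab('side','s34.png',(200,40,400,220),3.3);grab('top','t34.png',(330,130,510,280),4)
plan([584,-192.3,105],88.1)
"
```

```text
alt turn -3.1413 q6 -107.11991878475573
shift cm [ 0.22 -0.19 -0.46] turn 0.0003 yaw now 88.12 tcp [ 588.65 -190.51  167.21] w 27.532462801580476 F [-1.67  1.22  5.66] t 52.975
```

View pics/s34.png

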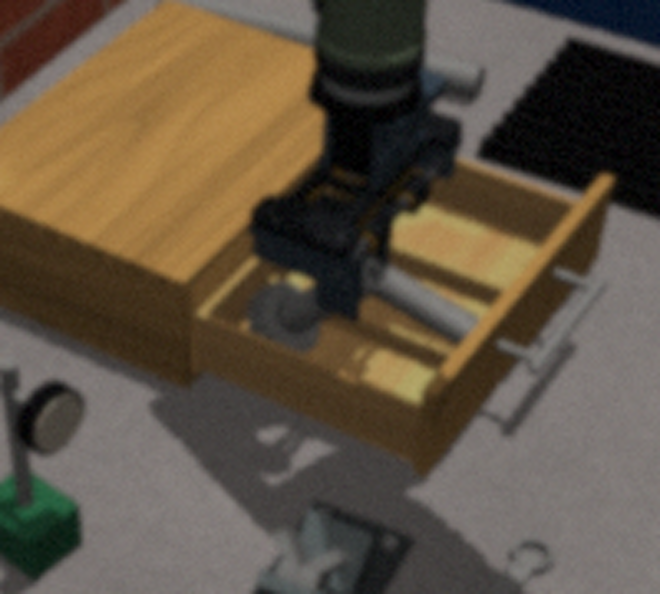

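Call:
move_arm(
  moves=[
    [[0.2,0,-0.4],0,-1],
    [[0.45,0,-0.75],0,-1],
    [[0.7,0,-1.1],0,-1],
    [[0.95,0,-1.5],0,-1],
    [[1.25,0,-1.85],0,-1],
    [[1.55,0,-2.15],0,-1],
    [[1.85,0,-2.5],0,-1],
    [[2.2,0,-2.8],0,-1],
    [[2.85,0,-3.35],0,-1],
    [[3.55,0,-3.85],0,-1],
    [[3.55,0,-3.85],0,-1],
  ],
)

```text
time_s: 54.35
ee_pos: [548.1, -188.7, 128.2]
ee_rot: [162.9, 89.9, 161.0]
force: [-1.6, 1.0, -0.8]
gripper_width: 27.8
```

```bash
python3 -c "
from h import *
grab('side','s35.png',(200,40,400,220),3.3);grab('top','t35.png',(330,130,510,280),4)
plan([538,-191,45],88.1)
"
```

```text
alt turn -3.1412 q6 -108.2386342731623
shift cm [ 2.37 -0.27 -1.03] turn 0.0004 yaw now 88.12 tcp [ 548.43 -188.67  128.66] w 27.86154440440801 F [-0.83 -0.42 -2.38] t 54.45
```

View pics/s35.png

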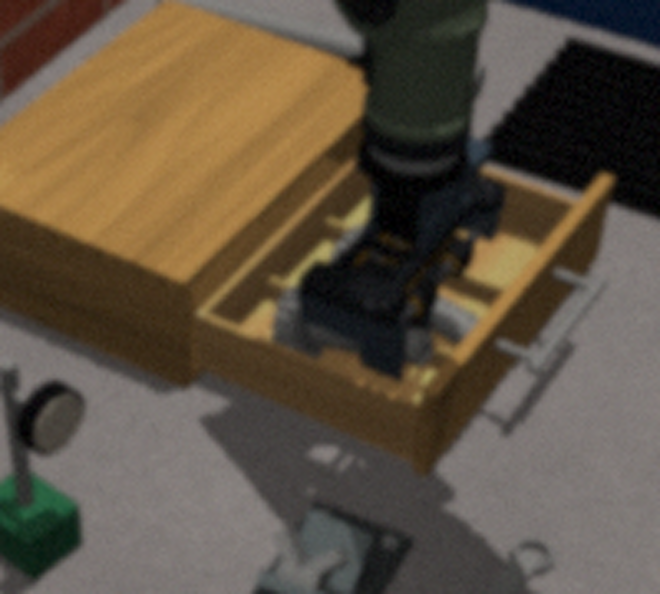

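View pics/t35.png

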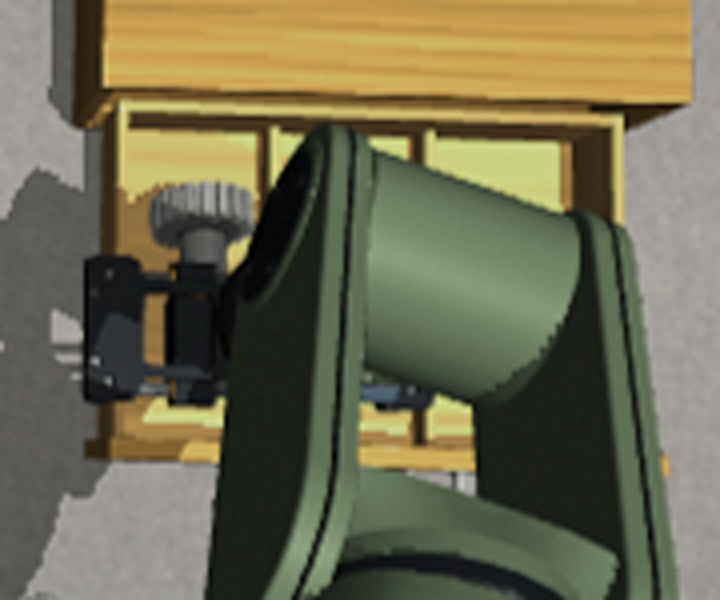

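Call:
move_arm(
  moves=[
    [[0.5,0,-0.3],0,-1],
    [[1.0,0,-0.5],0,-1],
    [[1.5,0,-0.7],0,-1],
    [[2.0,0,-0.9],0,-1],
    [[2.5,0,-0.9],0,-1],
    [[2.5,0,-0.9],0,-1],
    [[2.5,0,-0.9],0,-0.15],
    [[2.5,0,-0.9],0,-0.15],
    [[2.5,0,-0.9],0,-0.15],
    [[0,0,-0.9],0,-0.15],
    [[-5,0,-0.9],0,-0.15],
    [[-10,0,-0.9],0,-0.15],
    [[-14,0,-0.9],0,-0.15],
    [[-14,0,-0.9],0,-0.15],
  ],
)

```text
time_s: 56.2
ee_pos: [541.5, -189.1, 273.1]
ee_rot: [-18.7, 89.5, -20.5]
force: [1.2, -0.3, -0.3]
gripper_width: 38.9
```

```bash
python3 -c "
from h import *
grab('side','s36.png',(200,40,400,220),3.3);grab('top','t36.png',(330,130,510,280),4)
plan([410,-240,170],88.1)
"
```

```text
alt turn -3.1413 q6 -108.51730610189648
shift cm [  3.91  -5.58 -12.8 ] turn 0.0003 yaw now 88.12 tcp [ 539.79 -188.47  269.12] w 38.725752641222606 F [ 0.11 -0.58 -0.27] t 56.3
```

View pics/s36.png

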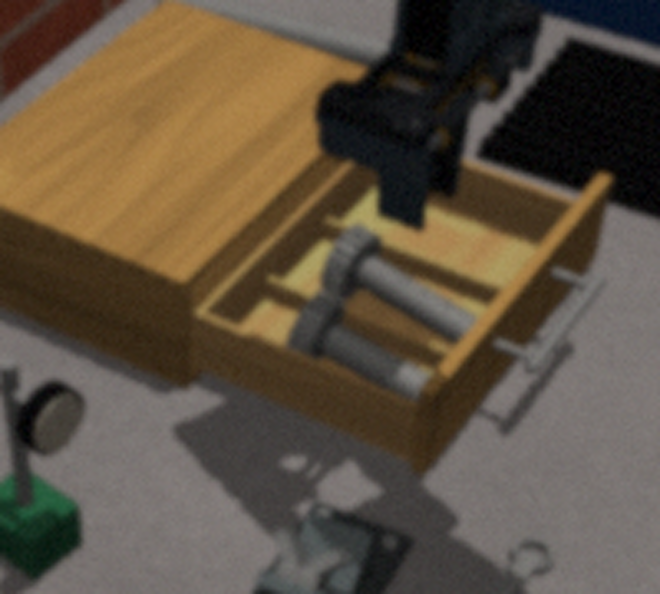

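View pics/t36.png

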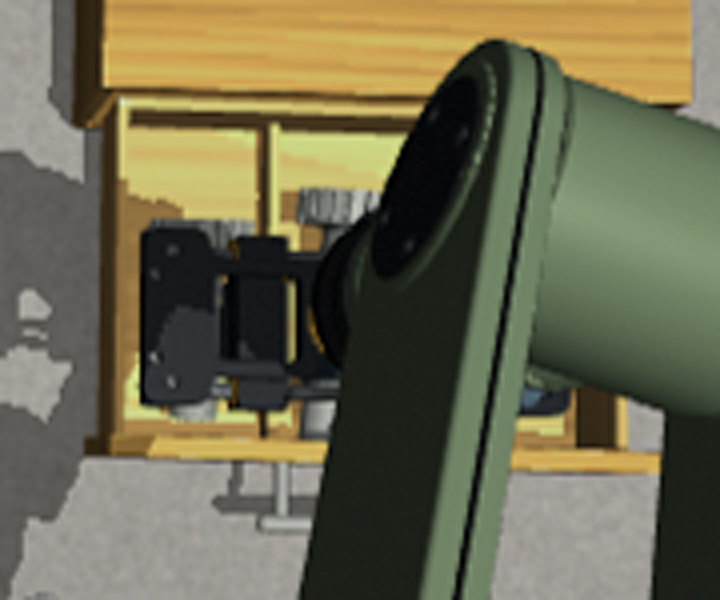

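```bash
python3 -c "
from h import *
plan([438,-284,150],-1.9)
"
```

```text
alt turn 1.5711 q6 -108.51730610189648
shift cm [ 5.91 -9.88 -9.86] turn -1.5705 yaw now 88.12 tcp [ 539.79 -188.47  269.12] w 38.725752641222606 F [ 0.11 -0.58 -0.27] t 56.3
```

Call:
move_arm(
  moves=[
    [[0,-4,-5],0.18,-0.25],
    [[0,-8,-9.8],0.36,-0.25],
    [[0,-9.9,-9.9],0.54,-0.25],
    [[0,-9.9,-9.9],0.72,-0.25],
    [[1,-9.9,-9.9],0.9,-0.25],
    [[3,-9.9,-9.9],1.08,-0.25],
    [[5,-9.9,-9.9],1.26,-0.25],
    [[5.9,-9.9,-9.9],1.44,-0.25],
    [[5.9,-9.9,-9.9],1.571,-0.25],
    [[5.9,-9.9,-9.9],1.571,-0.25],
    [[5.9,-9.9,-9.9],1.571,-0.25],
  ],
  force=20,
)

```text
time_s: 57.68
ee_pos: [437.6, -284.1, 209.5]
ee_rot: [-120.4, 89.9, 147.8]
force: [1.1, -0.3, -0.1]
gripper_width: 34.4
```

```bash
python3 -c "
from h import *
plan([438.5,-284,66],-1.9)
grab('top','t37.png',(330,130,510,280),4)
"
```

```text
alt turn -3.1396 q6 -32.46800142794567
shift cm [ 8.35  0.1  -0.01] turn 0.002 yaw now -1.79 tcp [ 437.58 -284.1   209.5 ] w 34.35514108726205 F [ 1.06 -0.27 -0.13] t 57.675
```

View pics/t37.png

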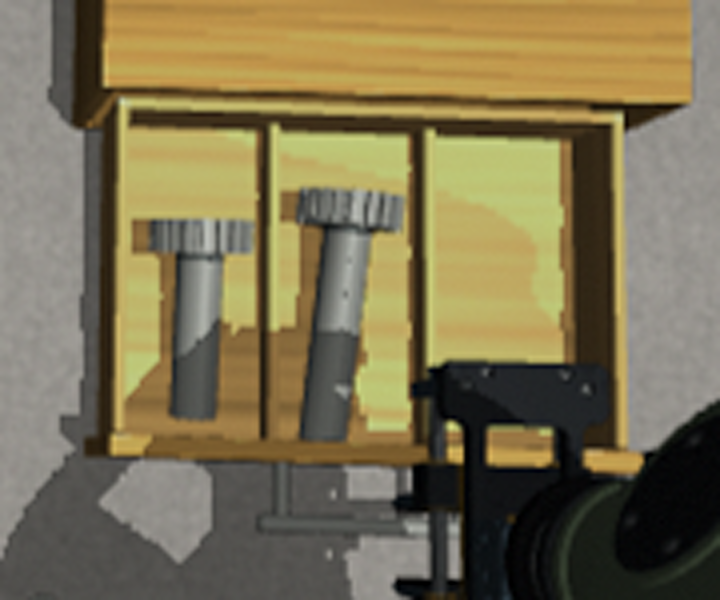

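Call:
move_arm(
  moves=[
    [[4,0.4,0],0,-0.25],
    [[7.5,0.4,0],0,-0.25],
    [[8.3,0.4,0],0,-0.25],
    [[8.3,0.4,0],0,-0.25],
    [[8.3,0.4,0],0,-1],
    [[8.3,0.4,0],0,-1],
    [[8.3,0.4,0],0,-1],
  ],
)

```text
time_s: 58.6
ee_pos: [442.8, -284.8, 128.4]
ee_rot: [66.1, 89.8, -25.8]
force: [1.3, 1.1, 3.3]
gripper_width: 10.2
```

Call:
move_arm(
  moves=[
    [[0,1,0],0,-1],
    [[0,2.5,0],0,-1],
    [[0,4,0],0,-1],
    [[0,5.5,0],0,-1],
    [[0,7,0],0,-1],
    [[0,8.5,0],0,-1],
    [[0,10,0],0,-1],
    [[0,11.5,0],0,-1],
    [[0,13,0],0,-1],
    [[0,14.5,0],0,-1],
    [[0,16,0],0,-1],
    [[0,17.2,0],0,-1],
    [[0,18,0],0,-1],
    [[0,18.5,0],0,-1],
    [[0,19,0],0,-1],
  ],
)

```text
time_s: 60.48
ee_pos: [631.9, -291.8, 128.4]
ee_rot: [14.0, 89.9, -77.9]
force: [-2.3, -3.7, 6.0]
gripper_width: 10.5
```

Call:
move_arm(
  moves=[
    [[0,0.3,0],0,-1],
    [[0,0.6,0],0,-1],
    [[0,0.9,0],0,-1],
    [[0,1.2,0],0,-1],
    [[0,1.4,0],0,-1],
  ],
)

```text
time_s: 61.1
ee_pos: [641.3, -292.2, 128.3]
ee_rot: [-84.1, 89.3, -176.0]
force: [-16.0, -2.9, 13.5]
gripper_width: 10.5
```

Call:
move_arm(
  moves=[
    [[0,0.3,0],0,-1],
    [[0,0.6,0],0,-1],
    [[0,0.6,0],0,-1],
  ],
)

```text
time_s: 61.48
ee_pos: [642.2, -292.3, 128.1]
ee_rot: [-91.1, 88.6, 177.0]
force: [-27.4, -2.4, 20.0]
gripper_width: 10.7
```

```bash
python3 -c "
from h import *
grab('top','t38.png',(330,40,510,230),3);grab('side','s38.png',(160,20,400,200),3)
"
```

```text
(no output)
```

View pics/s38.png

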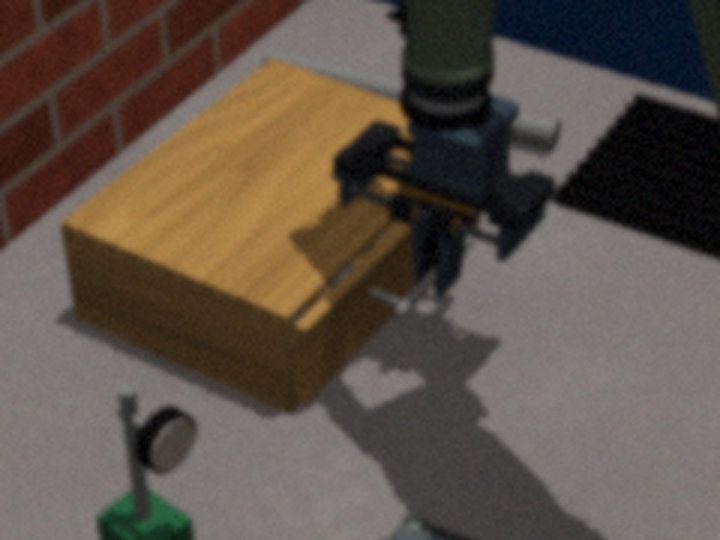

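Call:
move_arm(
  moves=[
    [[0,-0.4,0],0,-1],
    [[0,-0.6,0],0,-0.3],
    [[0,-0.6,0],0,-0.3],
    [[0,-0.6,0],0,-0.3],
    [[0,-0.6,0],0,-0.3],
    [[-4,-0.6,0],0,-0.3],
    [[-10,-0.6,0],0,-0.3],
    [[-16,-0.6,0],0,-0.3],
    [[-16,-10,0],0,-0.3],
    [[-16,-20,0],0,-0.3],
    [[-16,-25,0],0,-0.3],
    [[-16,-25,0],0,-0.3],
  ],
)

```text
time_s: 63.08
ee_pos: [400.0, -282.6, 287.3]
ee_rot: [20.4, 90.0, -71.4]
force: [-0.3, -0.2, 0.8]
gripper_width: 32.1
```

```bash
python3 -c "
from h import *
grab('top','t39.png');grab('side','s39.png')
plan([0,0,0])
"
```

```text
shift cm [ 22.9  -40.6  -26.73] turn 0 yaw now -2.02 tcp [ 397.05 -281.79  287.31] w 32.033514726440465 F [ 1.26 -0.33 -0.44] t 63.175
```

View pics/t39.png

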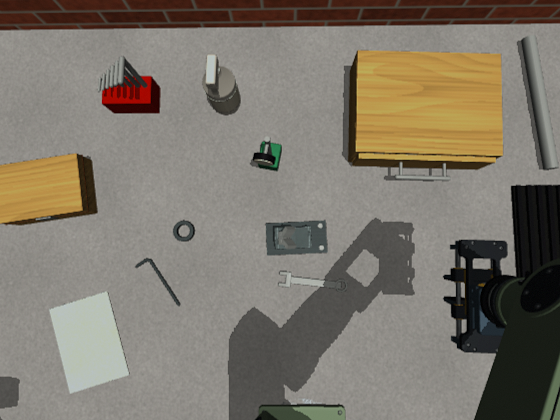

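View pics/s39.png

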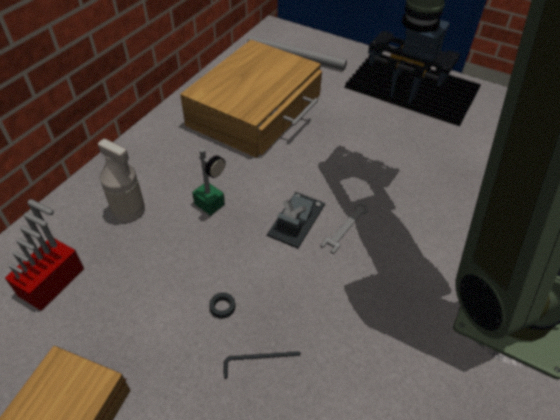

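```bash
python3 -c "
from h import *
print(env.job_done())"
```

```text
the job is handed in; nothing more can be done
None
```

The job is handed in after about 63 s of robot time. Both shafts on the bench are in the drawer and it is shut; no verdict came back.

**What I did:**
- **Shafts present:** only two were there. Their measured heights of 147 and 117.5 mm make them A (150 mm) and C (120 mm).
- **Drawer:** I pulled it to its stop first and pushed it shut at the end.
- **Each shaft, A then C:** I leaned it in the V-block, let go, took it again by the shank, and laid it in its own bay. A is in the middle bay and C in the left one.

**What went wrong and was mended:**
- C slid instead of tilting on the first try, so I stood it up and tried again with a lighter grip.
- C first sat about 2–3 mm off its expected place in the V-block. I regripped it lightly, pressed it in and let go again. After that it matched the expected position to within about a pixel.
- A was within about one pixel (some 2 mm) of its expected place in the V-block, so I did not reseat it.
- Laying A down dragged the drawer about 25 mm shut. I pulled it back to its stop before bringing C over.

**Last checks:**
- Just before shutting, the top picture showed both shafts lying in separate bays.
- The gripper moved about 203 mm between the open and shut positions, against 200 mm of drawer travel, and the drawer then resisted at about 27 N.
- After I let go, the pictures show the drawer shut and the ring, wrench and gauge stand where they began.
- The two cameras disagreed by 2 to 7 mm on some points. It caused no trouble.

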